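# Load a core plug and wind the shielded slide home with the fold-out crank

### The job

Take the rock core plug that lies on its side on the black bench mat and lay it lengthwise in the V-block of the analyser's loading carriage, roughly centred, setting it down rather than dropping it. When it lies there by itself, fold the crank arm on the analyser's deck right over to its working position, then take the crank by its black knob and wind it clockwise until the carriage is fully home with its shield plate against the housing and the plug still lying in the V-block. Leave the crank folded out and the other things on the bench where they are.

Things in the scene. Friction and masses are not known exactly. Their poses are not given: they have to be found in the camera images.
- plug: The task's core plug: a plain cylinder of sandstone, 38 mm in diameter and 70 mm long, about 0.18 kg, lying on its side on the black rubber mat (2 mm thick), free to roll. Origin at its centre; its x axis is the cylinder's axis. (Two other plugs stand on end beside the mat.)
- analyser: White fixed instrument with a steel deck 133 mm above the table, a sloped console facing the robot and a loading slide out of its -y end. Origin on the table under the crank spindle; y: the way the carriage travels in. Housing x -130 to 145, y -85 to 165 mm (mouth in the -85 face); bore centre line at x 70; slide's guide rods end in a block 34 mm high at y -259 mm.
- cradle (a point): Moves with the loading carriage: where the plug's centre is when it lies centred in the steel V-block, 80 mm above the table. y: along the V, the way of travel; z up. V-block: 90 degree V, 32 mm wide (narrower than the plug), 44 mm long, bottom of the V 27 mm and upper edges 11 mm below this point; carriage plate (70 x 104 mm) 40 mm below.
- shield (a point): Middle of the inner face of the shield plate, which stands across the carriage 50 mm to -y of the cradle point and moves with it: 106 mm wide, 6 mm thick, its top 117 mm above the table. With the carriage out, the housing's end face is 80 mm to +y of the cradle point.
- carriage (a joint): Travel of the loading carriage into the housing: 0 all the way out, 0.130 m fully home with the shield plate against the face. A rack and pinion ties it to the crank: 18 mm of travel for each radian.
- crank (a joint): Turn of the crank's spindle about its vertical axis, growing clockwise seen from above: 0 with the carriage out, 7.22 rad (1.15 turns) with it home, at a stop. Stays where it is left; takes about 2 N at the knob.
- crank_axis (a point): Point on the spindle's vertical axis at the height of the fold pin, 176 mm above the table (43 mm above the deck). Its x axis points from the spindle to the fold pin and turns with the crank.
- crank_pin (a point): Middle of the level fold pin, 35 mm out from the spindle axis, 176 mm above the table, on a link 16 mm wide whose top is 10 mm below the pin; the pin's ears are 29 mm wide and reach 6 mm above it. x: radially out from the spindle; y: along the pin.
- crank_arm (a joint): Fold of the crank arm about its pin: 0 folded (arm level, back from the pin over the spindle, knob hanging down), 1.57 upright, 3.14 rad fully over in working position at a stop (arm level outwards, knob standing up). Stays where it is left, but drops onto the stop by itself from about 2.4 rad on; takes about 2 N at fold_grip.
- fold_grip (a point): Point in the middle of the crank arm, 40 mm from the fold pin. The arm is a flat dark steel bar 20 mm wide and 10 mm thick with a rounded end 70 mm from the pin. Its x axis runs along the arm from the tip towards the pin, y across the arm's width.
- crank_knob: Black cylindrical knob, 20 mm in diameter, reaching from 2 to 34 mm off the arm's face, free to spin on its pin 60 mm from the fold pin. Origin on its axis at the arm's face; -z points to its free end. In working position it stands upright 95 mm out from the spindle axis, from 183 to 215 mm above the table.
- knob_end (a point): Middle of the free end of the knob.
- plug_b: Bystander: core plug 38 x 62 mm standing on end beside the mat. Origin under its centre.
- plug_c: Bystander: darker core plug 38 x 45 mm standing on end beside the mat. Origin under its centre.
- jar: Bystander: glass jar, 60 mm in diameter, 75 mm high. Origin under its centre.
- amber_bottle: Bystander: amber bottle, 68 mm in diameter, 150 mm high. Origin under its centre.
- beaker: Bystander: glass beaker, 66 mm in diameter, 85 mm high. Origin under its centre. Stands between the mat and the console.
- caliper: Bystander: digital caliper, 200 mm long, lying flat (12 mm high) to the right of the mat. Origin under its middle.
Things that resemble listed ones, but are neither listed nor needed, are in the scene too. Leave any pink or yellow look-alike of the plug alone.

How it is judged:
On the way, in this order (a step that is already met when the one before it is completed fails the run):
1. the plug is set down in the V-block, still held: within 6 mm of its seat in height and sideways, 12 mm lengthwise, 0.15 rad in line (x of plug in the frame of cradle between -0.006 and 0.006 m and y of plug in the frame of cradle between -0.012 and 0.012 m and z of plug in the frame of cradle between -0.006 and 0.006 m and angle between the x axis of plug and the y axis of cradle, either way round below 0.15 rad and contact force between the fingers and plug above 0.3 N).
2. the plug lies in the V-block by itself (x of plug in the frame of cradle between -0.005 and 0.005 m and y of plug in the frame of cradle between -0.013 and 0.013 m and z of plug in the frame of cradle between -0.005 and 0.005 m and contact force between the fingers and plug below 0.05 N), for 0.1 s.
3. the crank arm is folded right over (at least 2.95 rad) with the carriage still out (under 50 mm) (value of joint crank_arm above 2.95 rad and value of joint carriage below 0.05 m), for 0.2 s.
4. the crank is being wound by its knob: the gripper bears on the knob, the arm is unfolded and the carriage is past 60 mm but not yet home (contact force between the fingers and crank_knob above 0.3 N and value of joint crank_arm above 2.8 rad and value of joint carriage between 0.06 and 0.12 m).
At the end, for the whole second after the job is handed in: The carriage is home to within 4 mm (travel at least 126 mm of 130), the crank arm is still folded out (at least 2.8 rad), the plug is at rest in the V-block within 5 mm of its seat sideways and in height and 15 mm lengthwise (value of joint carriage above 0.126 m and value of joint crank_arm above 2.8 rad and x of plug in the frame of cradle between -0.005 and 0.005 m and y of plug in the frame of cradle between -0.015 and 0.015 m and z of plug in the frame of cradle between -0.005 and 0.005 m and linear speed of plug below 0.02 m/s); the robot touches nothing.
It fails at once if a bystander is shifted by more than 30 mm (distance of any of plug_b, plug_c, jar, amber_bottle, beaker, caliper from where it was at the start of the episode above 0.03 m).
It fails at once if a standing bystander is knocked over (angle between any of plug_b, plug_c, jar, amber_bottle, beaker's own z axis and vertical above 0.6 rad).
It fails at once if the plug falls off the bench (height (world z) of plug below -0.02 m).
It also fails if it takes over 72 s, if anything falls off the work surface, if the arm or the gripper's body presses on something with over 40 N, if the wrist force passes 120 N, or if a joint passes its speed limit or range.

### The arm

A 6-joint arm with a two-finger parallel gripper is mounted at the origin on the work surface. World frame = base frame: x ahead of the robot, y to its left, z up, the work surface at z = 0. Lengths are in m, angles in rad, forces in N, time in s.
With the tool pointing down it reaches from about 0.35 to 0.775 m from the base axis. Payload 5.5 kg.
Tool frame: the origin (TCP) lies at the very end of the fingers, on their centre line; the grasp point (between the pads) lies 19 mm behind it; z points along the fingers, y is the direction in which the jaws open and shut (so a half turn about z gives the same grasp; the last joint's range is limited). The gripper opens to 85 mm and grips with 20 to 120 N. Pads are 22 mm wide; open, the fingers measure 114 mm over their backs; the gripper's body (76 mm by 85 mm) begins 54 mm behind the grasp point. The pads swing forward as they close: fully open they stand 13 mm farther back than shut.
Start: joints at [1.138, 0.313, 0.046, 1.304, 0, 1.431], TCP at [0.166, 0.551, 0.231] pointing down, gripper open.
Joint ranges: [-2.76, 2.76], [-0.86, 1.69], [-1.03, 1.26], [-2.2, 2.34], [-1.47, 1.5], [-3.14, 3.14]. Speed limits (rad/s): [2.57, 2.57, 3.14, 3.14, 3.14, 3.14].

### API

Orientations are given as a unit quaternion [w, x, y, z].
In Python, from workcell import get_state, vision, workorder, silhouettes, tip_of gives the robot as it stands.
- The arm moves only by the shell command python3 -m inch 'ROWS' [FORCE]. ROWS is JSON, a list of rows, each a list of 7 numbers: the shift along the tool's x, y, z in cm, then the turn, a rotation vector about the tool's x, y, z in degrees, then the finger opening in cm, from 0 to 8.54. In form: [[dx, dy, dz, rx, ry, rz, hand], ...]. A call has 1 to 5 rows; each row shifts and turns the commanded pose from where the row before left it, along the tool's axes as they then stand; what a row does not reach is not made up. A row lasts 1/10 s, in which the tool goes at most 50 mm and 8.59 degrees, less where a joint would pass 70% of its speed; a pose out of reach is approached as far as the arm can. A call with a gripper value outside its range is refused whole. The fingers move at their own pace and stop on an object; FORCE is the grip in N (left out, the last holds). Time passes only in rows, so rows that do not move let the fingers close. It gives the time, the measured TCP pose, the force and the opening at its end, in the units of the state.
- get_state(): the state, without advancing time (a new reading comes with each control period).
- vision.read_camera(name): name is "scene" or "top" or "wrist"; returns a dict with "pixels" (480x640x3 uint8, red, green, blue), "depth" (480x640 float32, m along the optical axis (not along the pixel's ray), 0 where there is no reading), "mtx" (3x3 intrinsics, pixels), "k1" (the pictures are not rectified: a ray, as slopes to the right and down, at radius r is drawn at 1 + k1 r^2 times it, then the intrinsics apply), "T" (4x4, takes a point from camera to world coordinates); the wrist camera has in their place "tool_from_camera" (4x4, takes a point from camera to tool coordinates, whose origin is the TCP and whose axes are the flange's). Camera axes: x right, y up, looking along -z (the intrinsics and any distortion apply to the point x, -y, -z); pixel columns grow to the right and rows downward; lengths in m; the calibration is good to about 2 mm. A picture is of the moment at which its call begins: read the wrist's pose just before it.
- workorder.hand_in(): hands the job in, once; it reports no verdict.
Trained networks look in a picture, given as the dict that the camera call returned (one of the last four; its "shot" number tells which), for a name from the list of things; names that differ only in an ending like _2 or _b are one class to them, and where a whole thing is asked for, a point or a joint stands for the part that bears it (a point fixed in the world has none). Each returns a list of dicts, best first, with "confidence" (0 to 1); they miss things now and then, are a little off and sometimes report something else, mostly with a low value. They report only what shows in the picture. A call takes as long as a camera call. They do not tell look-alikes from the thing itself.
- silhouettes(picture, label): "mask" (480x640 bool, what is visible of it) and "location" ([column, row] in pixels, amid what is visible of it).
- tip_of(picture, label): "location" ([column, row] in pixels: a listed point, or the origin of a listed thing).
The state is a dict: "clock": time; "joint_pos": joint angles; "qvel": joint speeds; "tau": joint torques, N m; "tcp_pos": TCP position; "orientation": TCP orientation; "wrist_force": force on the tool from outside, world axes, zero at the start; "ft_torque": the same for the moment, N m; "finger_gap": finger opening in m.
Only numpy, scipy, OpenCV 4.12 (cv2) and the standard library are available. Lean on these libraries where they do the work, as an engineer would, in place of code of your own. Each camera call takes 0.05 s, during which the arm holds its last target.

## Working session

There is one attempt and no reset: what is moved stays moved. The work goes in short steps, Python scripts to look and compute and a shell command to move; the robot and the scene stay as the last step left them, time stands still between calls to the robot, and variables do not carry over. Pictures are saved under pics/ and viewed, and the job is handed in when it is done.

```bash
ls; mkdir -p pics; cat > h.py <<'E'
import numpy as np, cv2
from workcell import get_state, vision, workorder, silhouettes, tip_of
from scipy.spatial.transform import Rotation as R
def save(p,name,crop=None,scale=1):
    im=p["pixels"][:,:,::-1]
    if crop: x0,y0,x1,y1=crop; im=im[y0:y1,x0:x1]
    if scale!=1: im=cv2.resize(im,None,fx=scale,fy=scale,interpolation=cv2.INTER_CUBIC)
    cv2.imwrite("pics/"+name,im)
def toolT(s=None):
    s=s or get_state(); T=np.eye(4); q=s["orientation"]
    T[:3,:3]=R.from_quat([q[1],q[2],q[3],q[0]]).as_matrix(); T[:3,3]=s["tcp_pos"]; return T
def camT(p,s=None):
    return np.array(p["T"]) if "T" in p else toolT(s)@np.array(p["tool_from_camera"])
def rays(p,uv):
    uv=np.atleast_2d(np.asarray(uv,float)); K=np.array(p["mtx"]); 
    d=cv2.undistortPoints(uv.reshape(-1,1,2),K,np.array([p["k1"],0,0,0.])).reshape(-1,2)
    return np.c_[d[:,0],-d[:,1],-np.ones(len(d))]
def at_depth(p,uv,T,dep=None):
    uv=np.atleast_2d(np.asarray(uv,float)); r=rays(p,uv)
    if dep is None:
        i=np.round(uv).astype(int); dep=p["depth"][i[:,1].clip(0,479),i[:,0].clip(0,639)]
    return (r*np.reshape(dep,(-1,1)))@T[:3,:3].T+T[:3,3]
def at_z(p,uv,T,z):
    d=rays(p,uv)@T[:3,:3].T; o=T[:3,3]
    return o+d*((z-o[2])/d[:,2:3])
def cloud(p,mask,T):
    v,u=np.nonzero(mask&(p["depth"]>0)); return at_depth(p,np.c_[u,v],T)
E
python3 - <<'E'
from h import *
for c in ("scene","top","wrist"):
    p=vision.read_camera(c); save(p,c+"0.png"); print(c,p["shot"],p["k1"],camT(p)[:3,3].round(3))
print(get_state())
E
```

```text
pics
scene 1 0.030017798463511724 [ 1.132 -0.63   0.969]
top 2 0.04695442772402095 [ 0.382 -0.159  1.364]
wrist 3 -0.006274398128961642 [0.1   0.57  0.373]
{'clock': 0.15, 'joint_pos': array([ 1.13840592e+00,  3.13867472e-01,  4.52834481e-02,  1.30359753e+00,
       -2.47299313e-06,  1.43120217e+00]), 'qvel': array([-0.00054251, -0.00265323,  0.00479195,  0.00094757,  0.00130235,
        0.00018731]), 'tau': array([ 2.46796582e-03, -4.81065595e+01,  2.98814625e+01,  1.39491266e-02,
       -4.57157171e-05,  6.30352645e-06]), 'tcp_pos': array([0.16581687, 0.55019598, 0.23060899]), 'orientation': array([-1.94205940e-04,  1.45875704e-01,  9.89302683e-01, -6.64827564e-04]), 'wrist_force': array([0.92460661, 0.44456774, 1.08176725]), 'ft_torque': array([-0.00055012, -0.00784801,  0.01104706]), 'finger_gap': 0.08543573333740341}
```

View pics/scene0.png

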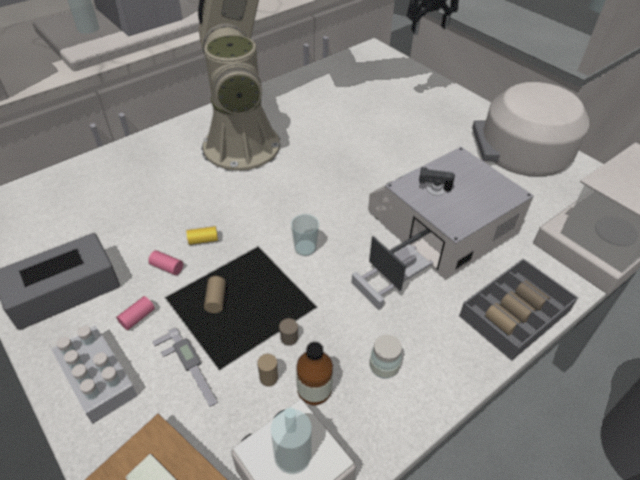

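View pics/top0.png

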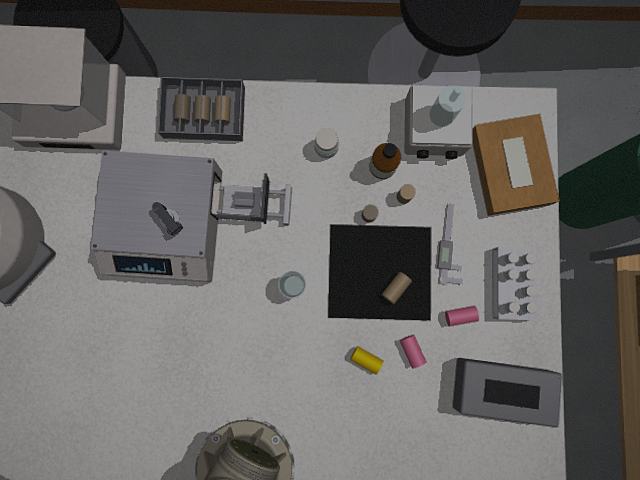

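View pics/wrist0.png

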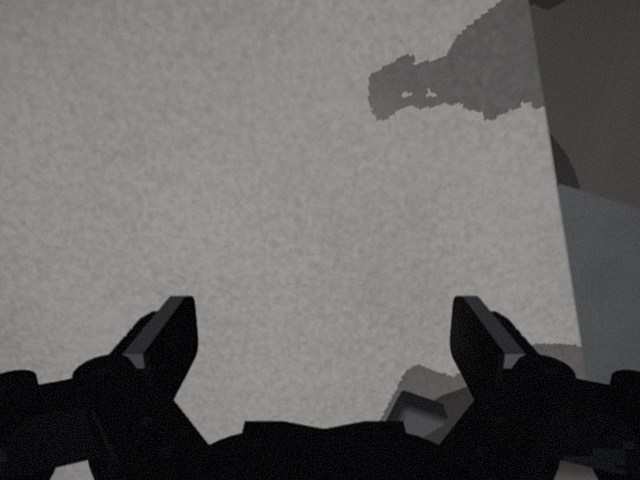

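Top view (image up = +x, left = +y): on the mat there is one brown plug, at top (397,288) and scene (215,294). The pink ones at (462,316) and (413,351), the yellow one at (367,360), the three plugs in the tray at (203,108) and the standing ones at (406,194) and (370,213) do not fit "lying on the mat". The carriage is at (245,200), the crank at (167,220) and the beaker at (291,285).

```bash
python3 - <<'E'
from h import *
np.set_printoptions(precision=4,suppress=True)
for c in ("top","scene"):
    p=vision.read_camera(c); T=camT(p); 
    if c=="top": save(p,"top_crop.png",(300,210,480,390),4)
    if c=="top": save(p,"top_crank.png",(80,140,300,290),3.5)
    for l in ("plug","cradle","shield","crank_axis","crank_pin","fold_grip","crank_knob","knob_end","analyser","beaker","jar","amber_bottle","plug_b","caliper"):
        for r in tip_of(p,l)[:4]:
            zz={"plug":.021,"cradle":.08,"shield":.08,"crank_axis":.176,"crank_pin":.176,"fold_grip":.176,"crank_knob":.17,"knob_end":.145}.get(l,0)
            print(c,l,round(r["confidence"],2),np.round(r["location"],1),"z-plane",at_z(p,r["location"],T,zz)[0],"depth",at_depth(p,r["location"],T)[0])
    if c=="top":
      for r in silhouettes(p,"plug")[:8]:
        m=r["mask"].astype(bool); pts=cloud(p,m,T); print("sil",r["confidence"],r["location"],m.sum(),np.median(pts,0),pts.min(0),pts.max(0))
        print(cv2.minAreaRect(np.argwhere(m)[:,::-1].astype(np.float32)))
E
```

```text
top plug 0.93 [396.5 288.6] z-plane [ 0.4303 -0.3505  0.021 ] depth [ 0.4297 -0.3481  0.038 ]
top plug 0.92 [413.3 350.4] z-plane [ 0.285  -0.3918  0.021 ] depth [ 0.2864 -0.3885  0.04  ]
top plug 0.8 [403.1 195.7] z-plane [ 0.6583 -0.3641  0.021 ] depth [ 0.6504 -0.3582  0.0594]
top plug 0.73 [362.4 360.3] z-plane [ 0.2585 -0.2713  0.021 ] depth [ 0.2602 -0.2697  0.0401]
top cradle 0.87 [240.6 195.4] z-plane [0.6362 0.0263 0.08  ] depth [0.64   0.029  0.0607]
top shield 0.95 [263.  201.4] z-plane [ 0.6235 -0.0267  0.08  ] depth [ 0.6166 -0.0304  0.1162]
top crank_axis 0.89 [164.5 214.9] z-plane [0.5696 0.174  0.176 ] depth [0.5684 0.1718 0.1838]
top crank_pin 0.58 [174.5 226.2] z-plane [0.5457 0.1513 0.176 ] depth [0.5447 0.1494 0.1829]
top fold_grip 0.8 [161.3 209.7] z-plane [0.5808 0.1815 0.176 ] depth [0.5798 0.1799 0.1816]
top analyser 0.72 [183.  229.4] z-plane [0.5626 0.1759 0.    ] depth [0.5449 0.1431 0.1337]
top beaker 0.68 [290.8 289.3] z-plane [ 0.4222 -0.0949  0.    ] depth [ 0.4221 -0.095   0.0038]
top beaker 0.57 [326.3 147.4] z-plane [ 0.7809 -0.1726  0.    ] depth [ 
[... 3804 characters left out ...]
9  0.0375]
scene jar 0.73 [384.5 368.3] z-plane [ 0.7861 -0.1743  0.    ] depth [ 0.8005 -0.1934  0.0405]
scene amber_bottle 0.66 [314.5 390.3] z-plane [ 0.7373 -0.3138  0.    ] depth [ 0.7637 -0.335   0.0649]
scene plug_b 0.94 [166.7 260.3] z-plane [ 0.262  -0.3809  0.    ] depth [ 0.2981 -0.3912  0.0402]
scene plug_b 0.93 [270.9 379.2] z-plane [ 0.6658 -0.3665 -0.    ] depth [ 0.679  -0.3739  0.0274]
scene plug_b 0.86 [289.6 339.8] z-plane [ 0.616  -0.2839  0.    ] depth [ 0.6275 -0.2916  0.0217]
scene plug_b 0.78 [136.4 315.1] z-plane [ 0.362  -0.5058  0.    ] depth [ 0.3844 -0.5094  0.0282]
scene caliper 0.77 [194.8 363.9] z-plane [ 0.5436 -0.4667  0.    ] depth [ 0.5499 -0.4685  0.0103]
```

View pics/top_crop.png

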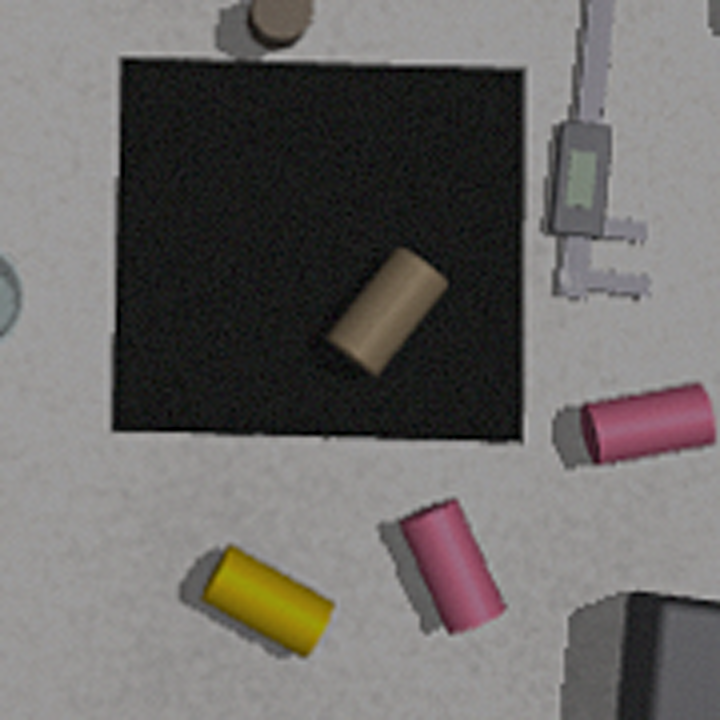

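View pics/top_crank.png

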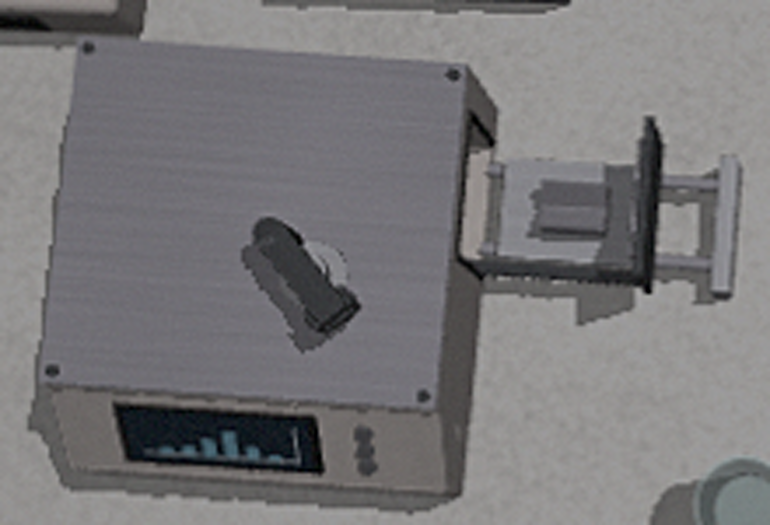

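The crop confirms it: the only brown plug lying on the mat is at top (397,288), with its axis at about −31° from world +x. The V-block is at about (243,199) in the top picture. The crank is folded, with its pin toward the robot and to −y. I raise the arm and go over the analyser for a close look on the way.

```bash
python3 -m inch '[[0,0,-5,0,0,0,8.5],[0,0,-5,0,0,0,8.5],[0,0,-5,0,0,0,8.5],[-4,-2.2,0,0,0,0,8.5],[-4,-2.2,0,0,0,0,8.5]]'; python3 -m inch '[[-4.3,-2.5,0,0,0,0,8.5],[-4.3,-2.5,0,0,0,0,8.5],[-4.3,-2.5,0,0,0,0,8.5],[-4.3,-2.5,0,0,0,0,8.5],[-4.3,-2.5,0,0,0,0,8.5]]';  python3 -m inch '[[-4.3,-2.5,0,0,0,0,8.5],[-4.3,-2.5,0,0,0,0,8.5],[-4.3,-2.5,0,0,0,0,8.5],[-4.3,-2.5,0,0,0,0,8.5],[-4.3,-2.5,0,0,0,0,8.5]]'
```

```text
clock: 2.2
tcp_pos: [0.2307, 0.4866, 0.3838]
orientation: [0.001, 0.144, 0.99, 0.003]
wrist_force: [0.6, 0.1, -1.6]
finger_gap: 0.085
clock: 2.7
tcp_pos: [0.4007, 0.3019, 0.3816]
orientation: [0.0, 0.146, 0.989, 0.0]
wrist_force: [0.9, 0.9, -0.1]
finger_gap: 0.0852
clock: 3.2
tcp_pos: [0.5705, 0.1201, 0.3815]
orientation: [0.0, 0.146, 0.989, 0.0]
wrist_force: [0.6, 0.9, -0.3]
finger_gap: 0.0848
```

```bash
python3 -m inch '[[-2.3,0,0,0,0,0,8.5],[0,0,0,0,0,0,8.5],[0,0,0,0,0,0,8.5]]'; python3 - <<'E'
from h import *
s=get_state(); p=vision.read_camera("wrist"); T=camT(p,s); save(p,"w1.png"); print(toolT(s).round(3),p["mtx"],T[:3,3])
np.savez("w1.npz",**{k:np.array(p[k]) for k in("pixels","depth","mtx","k1")},T=T)
zz={"cradle":.08,"shield":.08,"crank_axis":.176,"crank_pin":.176,"fold_grip":.176,"crank_knob":.17,"knob_end":.137}
for l,z in zz.items():
    for r in tip_of(p,l)[:2]: print(l,round(r["confidence"],2),np.round(r["location"],1),at_z(p,r["location"],T,z)[0].round(4),at_depth(p,r["location"],T)[0].round(4))
E
```

```text
clock: 3.5
tcp_pos: [0.5915, 0.115, 0.3806]
orientation: [-0.001, 0.146, 0.989, 0.0]
wrist_force: [0.6, -0.3, -0.6]
finger_gap: 0.085
[[-0.957  0.289 -0.001  0.591]
 [ 0.289  0.957  0.     0.115]
 [ 0.001 -0.    -1.     0.381]
 [ 0.     0.     0.     1.   ]] [[426.87103371   0.         323.55289689]
 [  0.         426.87103371 227.95608174]
 [  0.           0.           1.        ]] [0.52575888 0.13453977 0.52266408]
cradle 0.91 [255.  234.8] [0.6306 0.0252 0.08  ] [0.6361 0.0195 0.0571]
shield 0.56 [213.  246.1] [ 0.6295 -0.023   0.08  ] [ 0.6295 -0.023   0.0799]
shield 0.15 [252.1 235.1] [0.63   0.0221 0.08  ] [0.6355 0.0162 0.0571]
crank_axis 0.98 [390.9 143.5] [0.5674 0.1781 0.176 ] [0.5668 0.1774 0.1814]
crank_pin 0.84 [352.9 120. ] [0.5411 0.154  0.176 ] [0.5409 0.1537 0.1811]
crank_pin 0.53 [252.1 236.5] [0.6086 0.046  0.176 ] [0.637  0.0157 0.0574]
fold_grip 0.67 [392.8 148.6] [0.5718 0.1785 0.176 ] [0.5713 0.1781 0.1794]
fold_grip 0.66 [389.1 146.7] [0.5695 0.1761 0.176 ] [0.5691 0.1757 0.1791]
```

View pics/w1.png

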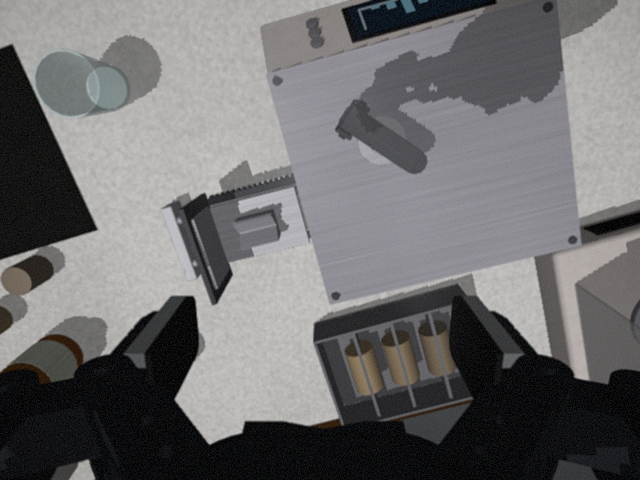

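```bash
python3 - <<'E'
from h import *
d=np.load("w1.npz"); p={k:d[k] for k in d.files}; p["k1"]=float(p["k1"]); T=d["T"]
P=cloud(p,np.ones((480,640),bool),T)
v,u=np.nonzero(p["depth"]>0)
# height map 1mm
def top(zlo,zhi,name):
    m=(P[:,2]>zlo)&(P[:,2]<zhi); Q=P[m]; print(name,m.sum())
    return Q
deck=top(.127,.139,"deck"); print("deck z",np.median(deck[:,2]))
r=cv2.minAreaRect((deck[:,:2]*1000).astype(np.float32)); print(r)
H=np.zeros((700,700),np.uint8)
x=((P[:,0]-.40)*2000).astype(int); y=((P[:,1]+.10)*2000).astype(int); ok=(x>=0)&(x<700)&(y>=0)&(y<700)
hm=np.zeros((700,700)); np.maximum.at(hm,(x[ok],y[ok]),P[ok,2])
img=cv2.applyColorMap((hm/.22*255).clip(0,255).astype(np.uint8),cv2.COLORMAP_JET)
cv2.imwrite("pics/hm1.png",img[::-1,::-1])
arm=top(.172,.19,"arm"); print(cv2.minAreaRect((arm[:,:2]*1000).astype(np.float32)))
sh=top(.11,.121,"sh"); sh=sh[(sh[:,1]<.05)&(sh[:,0]>.55)];print(len(sh),cv2.minAreaRect((sh[:,:2]*1000).astype(np.float32)))
vb=top(.062,.075,"vb"); vb=vb[(abs(vb[:,0]-.632)<.03)&(abs(vb[:,1]-.015)<.04)];print(len(vb),vb.min(0),vb.max(0),cv2.minAreaRect((vb[:,:2]*1000).astype(np.float32)))
E
```

```text
deck 65670
deck z 0.13231305117685108
((677.9796142578125, 226.39259338378906), (279.91455078125, 377.25115966796875), 87.71409606933594)
arm 2576
((564.5833129882812, 173.33204650878906), (76.59033203125, 32.43361282348633), 39.48674774169922)
sh 4165
812 ((628.1439819335938, -27.743934631347656), (11.037633895874023, 105.80249786376953), 86.90373992919922)
vb 3393
660 [ 0.60215402 -0.02457865  0.06202421] [0.66183141 0.04575392 0.07489792] ((633.4498291015625, 10.876829147338867), (69.01290893554688, 59.75765609741211), 87.5221176147461)
```

View pics/hm1.png

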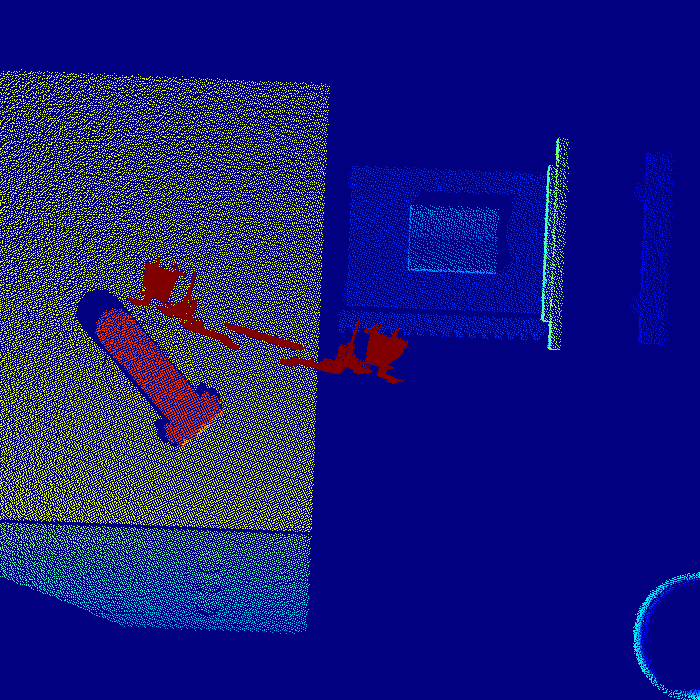

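```bash
python3 - <<'E'
from h import *
d=np.load("w1.npz"); p={k:d[k] for k in d.files}; p["k1"]=float(p["k1"]); T=d["T"]
P=cloud(p,np.ones((480,640),bool),T)
def reg(n,lo,hi):
    m=np.all((P>lo)&(P<hi),axis=1); Q=P[m]; print(n,len(Q)); return Q
dk=reg("deck",(.42,.05,.127),(.70,.35,.139))
# -y edge of deck: for bins of x min y
xs=[];ys=[]
for x in np.arange(.47,.68,.01):
    q=dk[abs(dk[:,0]-x)<.003]; 
    if len(q)>5: xs.append(x); ys.append(np.percentile(q[:,1],1))
c=np.polyfit(xs,ys,1); print(np.round(ys,4), "slope",c, np.degrees(np.arctan(c[0])))
v=reg("vb",(.60,-.02,.045),(.665,.06,.078))
import sys
for y in np.arange(-.02,.06,.005):
    q=v[abs(v[:,1]-y)<.0025]; print(round(y,3),len(q), [ (round(float(np.median(q[abs(q[:,0]-x)<.0025][:,2])),3) if (abs(q[:,0]-x)<.0025).sum()>2 else 0) for x in np.arange(.605,.665,.005)])
E
python3 - <<'E'
import cv2
i=cv2.imread('pics/w1.png')[160:310,150:330]; cv2.imwrite('pics/w1c.png',cv2.resize(i,None,fx=4,fy=4,interpolation=cv2.INTER_CUBIC))
E
```

```text
deck 61977
[0.0956 0.0966 0.096  0.0956 0.0953 0.0947 0.0942 0.0938 0.0933 0.0931
 0.0926 0.0925 0.0921 0.0918 0.091  0.091  0.0904 0.09   0.0896 0.089 ] slope [-0.03839377  0.11536763] -2.198720872045667
vb 1280
-0.02 0 [0, 0, 0, 0, 0, 0, 0, 0, 0, 0, 0, 0, 0]
-0.015 0 [0, 0, 0, 0, 0, 0, 0, 0, 0, 0, 0, 0, 0]
-0.01 0 [0, 0, 0, 0, 0, 0, 0, 0, 0, 0, 0, 0, 0]
-0.005 0 [0, 0, 0, 0, 0, 0, 0, 0, 0, 0, 0, 0, 0]
0.0 36 [0, 0, 0.062, 0.062, 0.058, 0.053, 0.058, 0.063, 0.066, 0, 0, 0, 0]
0.005 136 [0, 0, 0.065, 0.062, 0.057, 0.054, 0.058, 0.062, 0.066, 0, 0, 0, 0]
0.01 138 [0, 0, 0.064, 0.061, 0.057, 0.053, 0.058, 0.063, 0.066, 0, 0, 0, 0]
0.015 136 [0, 0, 0.062, 0.062, 0.058, 0.053, 0.057, 0.063, 0.066, 0, 0, 0, 0]
0.02 138 [0, 0, 0.064, 0.063, 0.057, 0.054, 0.057, 0.062, 0.066, 0, 0, 0, 0]
0.025 135 [0, 0, 0.062, 0.063, 0.058, 0.053, 0.057, 0.062, 0.066, 0, 0, 0, 0]
0.03 140 [0, 0, 0.062, 0.063, 0.057, 0.053, 0.056, 0.061, 0.065, 0, 0, 0, 0]
0.035 142 [0, 0, 0.062, 0.064, 0.059, 0.053, 0.057, 0.061, 0.066, 0, 0, 0, 0]
0.04 139 [0, 0, 0.063, 0.063, 0.057, 0.053, 0.056, 0.061, 0.066, 0, 0, 0, 0]
0.045 140 [0, 0, 0.06, 0.059, 0.057, 0.052, 0.055, 0.059, 0.063, 0, 0, 0, 0]
0.05 0 [0, 0, 0, 0, 0, 0, 0, 0, 0, 0, 0, 0, 0]
0.055 0 [0, 0, 0, 0, 0, 0, 0, 0, 0, 0, 0, 0, 0]
```

View pics/w1c.png

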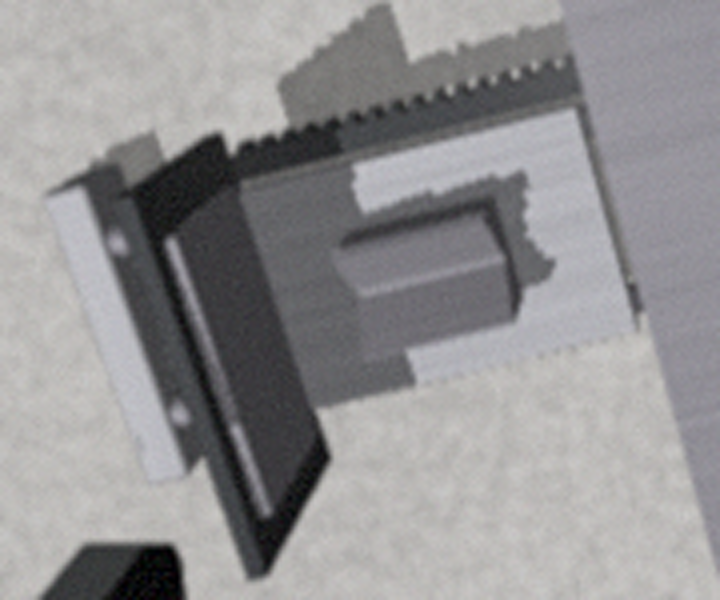

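The V-block top runs y 1.5 to 46 mm and the V bottom is at x = 0.630. That puts the cradle at about (0.6305, 0.024), with travel at about (0.044, 0.999). Spindle is near (0.567, 0.176), pin near (0.540, 0.153). The carriage seems to start about 13 mm in. Now over to the plug.

```bash
python3 -m inch '[[0.2,-4.9,0,0,0,0,8.5],[0.2,-4.9,0,0,0,0,8.5],[0.2,-4.9,0,0,0,0,8.5],[0.2,-4.9,0,0,0,0,8.5],[0.2,-4.9,0,0,0,0,8.5]]'; python3 -m inch '[[0.2,-4.9,0,0,0,0,8.5],[0.2,-4.9,0,0,0,0,8.5],[0.2,-4.9,0,0,0,0,8.5],[0.2,-4.9,0,0,0,0,8.5],[0.2,-4.9,0,0,0,0,8.5]]';  python3 -m inch '[[0,0,-0,0,0,7,8.5],[0,0,4,0,0,7,8.5],[0,0,4,0,0,0,8.5],[0,0,4,0,0,0,8.5],[0,0,0,0,0,0,8.5]]'
python3 -m inch '[[0,0,0,0,0,0,8.5]]'
cat > lookplug.py <<'E'
from h import *
import sys
s=get_state(); p=vision.read_camera("wrist"); T=camT(p,s); save(p,sys.argv[1]); Tt=toolT(s); print(Tt.round(4))
for r in tip_of(p,"plug")[:3]: print(round(r["confidence"],2),r["location"],at_z(p,r["location"],T,.021)[0].round(4),at_depth(p,r["location"],T)[0].round(4))
P=cloud(p,np.ones((480,640),bool),T)
c=np.array([.431,-.349]); m=(np.linalg.norm(P[:,:2]-c,axis=1)<.055)&(P[:,2]>.022)&(P[:,2]<.05); Q=P[m]
r=cv2.minAreaRect((Q[:,:2]*1000).astype(np.float32)); print(len(Q),r,Q[:,2].max())
h=Q[Q[:,2]>.034]; mu=h.mean(0); w,V=np.linalg.eigh(np.cov(h[:,:2].T)); print("ridge",mu,V[:,1],np.degrees(np.arctan2(V[1,1],V[0,1])))
E
python3 lookplug.py w2.png
```

```text
clock: 4.4
tcp_pos: [0.5101, -0.1176, 0.3816]
orientation: [0.0, 0.145, 0.989, -0.0]
wrist_force: [0.6, -0.5, 0.8]
finger_gap: 0.0853
clock: 4.9
tcp_pos: [0.4299, -0.3495, 0.3817]
orientation: [0.0, 0.146, 0.989, -0.0]
wrist_force: [1.0, -0.1, -0.5]
finger_gap: 0.085
clock: 5.4
tcp_pos: [0.4278, -0.3447, 0.2551]
orientation: [-0.005, 0.265, 0.964, 0.003]
wrist_force: [-0.4, 0.7, -0.1]
finger_gap: 0.0851
clock: 5.5
tcp_pos: [0.4307, -0.3477, 0.262]
orientation: [-0.0, 0.265, 0.964, 0.0]
wrist_force: [0.2, 0.4, 0.8]
finger_gap: 0.0852
[[-8.594e-01  5.114e-01 -5.000e-04  4.307e-01]
 [ 5.114e-01  8.594e-01  6.000e-04 -3.477e-01]
 [ 7.000e-04  3.000e-04 -1.000e+00  2.620e-01]
 [ 0.000e+00  0.000e+00  0.000e+00  1.000e+00]]
0.91 [320.1, 189.6] [ 0.4316 -0.3522  0.021 ] [ 0.4289 -0.3504  0.0382]
0.79 [467.2, 301.2] [ 0.6005 -0.2852  0.021 ] [ 0.4439 -0.3042  0.2831]
0.73 [416.5, 368.2] [ 0.642  -0.3626  0.021 ] [ 0.641  -0.3624  0.0224]
3330 ((431.24078369140625, -348.9110107421875), (37.60879898071289, 70.18266296386719), 52.6584358215332) 0.04208992274687401
ridge [ 0.4303746  -0.34826096  0.03761828] [-0.79528025  0.60624197] 142.68173369905804
```

View pics/w2.png

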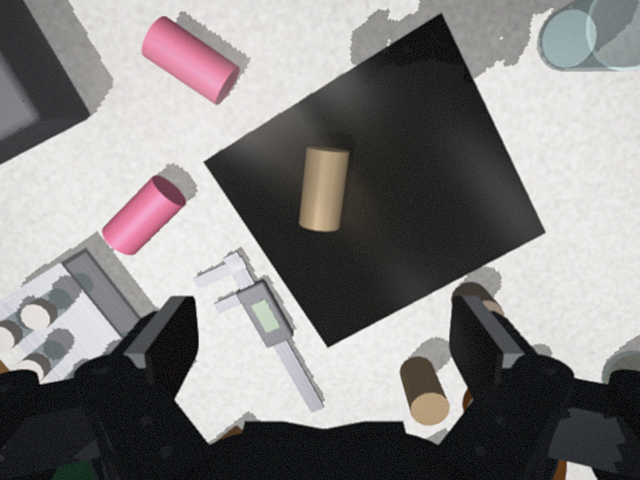

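The plug is at w2 (323,190), 37.6 x 70 mm, centre (0.4312, −0.3489), axis 142.7°. The tool needs +6.6° about its z and 25.6 cm down.

```bash
python3 -m inch '[[-0.1,-0.1,4,0,0,6.6,8.5],[0,0,4.5,0,0,0,8.5],[0,0,4.5,0,0,0,8.5],[0,0,4.5,0,0,0,8.5],[0,0,3,0,0,0,8.5]]'; python3 -m inch '[[0,0,0,0,0,0,8.5],[0,0,2,0,0,0,8.5],[0,0,0,0,0,0,8.5]]'; python3 lookplug.py w3.png
```

```text
clock: 6.1
tcp_pos: [0.4324, -0.3506, 0.0562]
orientation: [0.001, 0.32, 0.947, -0.001]
wrist_force: [0.9, 0.5, 0.6]
finger_gap: 0.085
clock: 6.4
tcp_pos: [0.4323, -0.3506, 0.0377]
orientation: [0.001, 0.32, 0.947, -0.0]
wrist_force: [-0.9, 0.7, 0.2]
finger_gap: 0.085
[[-7.948e-01  6.069e-01  1.300e-03  4.323e-01]
 [ 6.069e-01  7.948e-01 -1.300e-03 -3.506e-01]
 [-1.800e-03 -2.000e-04 -1.000e+00  3.770e-02]
 [ 0.000e+00  0.000e+00  0.000e+00  1.000e+00]]
0.9 [321.8, 284.3] [ 0.4315 -0.3512  0.021 ] [ 0.4255 -0.3465  0.0386]
17332 ((431.56243896484375, -348.6680908203125), (74.59013366699219, 76.45958709716797), 10.59366512298584) 0.04997255027641179
ridge [ 0.42941712 -0.34734195  0.03765497] [-0.79417771  0.60768558] 142.5776574140546
```

View pics/w3.png

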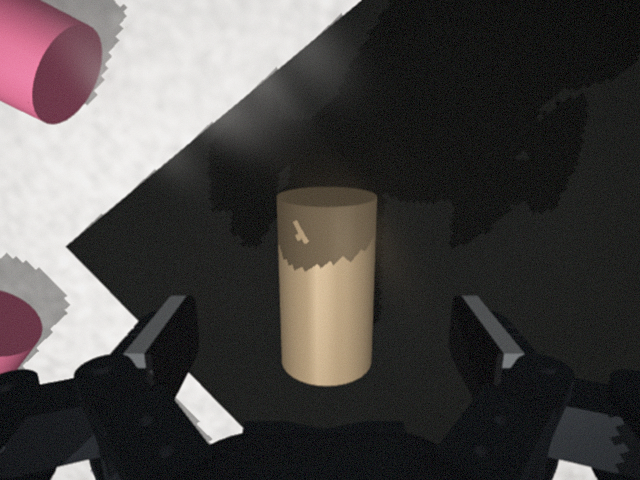

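The plug is centred between the fingers (column 326 against the fingers' 323). Descend and close.

```bash
python3 -m inch '[[0.2,0,1.6,0,0,0,8.5],[0,0,1.6,0,0,0,8.5],[0,0,0,0,0,0,8.5]]' 30;  python3 -m inch '[[0,0,0,0,0,0,3],[0,0,0,0,0,0,3],[0,0,0,0,0,0,3],[0,0,0,0,0,0,3],[0,0,0,0,0,0,3]]';  python3 -m inch '[[0,0,0,0,0,0,3],[0,0,0,0,0,0,3],[0,0,0,0,0,0,3]]'
```

```text
clock: 6.8
tcp_pos: [0.4298, -0.3484, 0.0049]
orientation: [0.0, 0.32, 0.947, 0.0]
wrist_force: [-0.3, -0.1, 0.9]
finger_gap: 0.0848
clock: 7.3
tcp_pos: [0.4303, -0.3489, 0.0055]
orientation: [0.001, 0.32, 0.947, -0.0]
wrist_force: [-0.9, 0.6, 5.9]
finger_gap: 0.0369
clock: 7.6
tcp_pos: [0.4303, -0.3489, 0.0055]
orientation: [0.001, 0.32, 0.947, -0.0]
wrist_force: [-0.6, 0.9, 6.6]
finger_gap: 0.0371
```

```bash
python3 -m inch '[[0,0,-2,0,0,0,3],[0,0,-4,0,0,0,3],[0,0,-4,0,0,7.9,3],[0,0,-4,0,0,7.9,3],[0,0,-4,0,0,7.9,3]]'; python3 -m inch '[[0,0,-2,0,0,7.9,3],[0,0,0,0,0,7.9,3],[0,0,0,0,0,7.9,3],[0,0,0,0,0,7.8,3],[0,0,0,0,0,0,3]]'; python3 -m inch '[[4,1.8,0,0,0,0,3],[4,1.8,0,0,0,0,3],[4,1.8,0,0,0,0,3],[4,1.8,0,0,0,0,3],[4,1.8,0,0,0,0,3]]'; python3 -m inch '[[4,1.8,0,0,0,0,3],[4,1.8,0,0,0,0,3],[4,1.8,0,0,0,0,3],[4,1.8,0,0,0,0,3],[0,0,0,0,0,0,3]]'; python3 -m inch '[[0,0,0,0,0,0,3],[0,0,0,0,0,0,3]]'
cat > lookheld.py <<'E'
from h import *
import sys
s=get_state(); p=vision.read_camera("wrist"); T=camT(p,s); save(p,sys.argv[1]); Tt=toolT(s); print(Tt.round(4))
for r in tip_of(p,"plug")[:2]:
  print(round(r["confidence"],2),r["location"])
for r in silhouettes(p,"plug")[:2]:
  m=r["mask"].astype(bool); P=cloud(p,m,T); L=(P-Tt[:3,3])@Tt[:3,:3]; L=L[(abs(L[:,2])<.08)&(abs(L[:,1])<.03)]
  print("held in tool",round(r["confidence"],2),r["location"],len(L),np.percentile(L,[1,50,99],axis=0).round(4) if len(L) else "")
for l in("cradle","shield"):
  for r in tip_of(p,l)[:1]: print(l,round(r["confidence"],2),r["location"],at_z(p,r["location"],T,.08)[0].round(4))
E
python3 lookheld.py w4.png
```

```text
clock: 8.1
tcp_pos: [0.4292, -0.3479, 0.1858]
orientation: [-0.0, 0.511, 0.86, 0.0]
wrist_force: [1.2, -1.4, -2.0]
finger_gap: 0.0367
clock: 8.6
tcp_pos: [0.4294, -0.3481, 0.2042]
orientation: [-0.0, 0.723, 0.691, 0.0]
wrist_force: [0.8, 0.5, -2.7]
finger_gap: 0.0369
clock: 9.1
tcp_pos: [0.5289, -0.1509, 0.2042]
orientation: [-0.0, 0.722, 0.692, 0.0]
wrist_force: [1.2, -1.0, -1.9]
finger_gap: 0.0368
clock: 9.6
tcp_pos: [0.6091, 0.0089, 0.2037]
orientation: [-0.0, 0.719, 0.695, 0.001]
wrist_force: [-0.2, -0.3, -1.7]
finger_gap: 0.0372
clock: 9.8
tcp_pos: [0.6071, 0.0035, 0.204]
orientation: [-0.0, 0.722, 0.691, -0.0]
wrist_force: [-0.1, -0.1, -1.2]
finger_gap: 0.0369
[[ 4.380e-02  9.990e-01 -1.000e-03  6.071e-01]
 [ 9.990e-01 -4.380e-02 -2.000e-04  3.500e-03]
 [-2.000e-04 -1.000e-03 -1.000e+00  2.040e-01]
 [ 0.000e+00  0.000e+00  0.000e+00  1.000e+00]]
0.6 [324.0, 328.0]
held in tool 0.78 [320.9, 315.3] 24204 [[-0.0261 -0.0177 -0.0344]
 [ 0.0113  0.0002 -0.031 ]
 [ 0.0341  0.0177 -0.0018]]
cradle 0.86 [359.0, 188.0] [0.6302 0.0221 0.08  ]
```

View pics/w4.png

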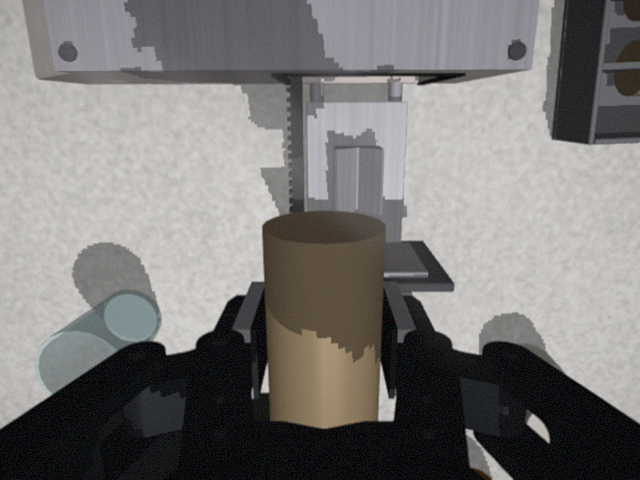

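The held plug sits 15.4 mm above the TCP, and its far end is 34 mm out, so it is centred. The V-block shows at (358,180). One alignment check on the V from this view.

```bash
python3 - <<'E'
from h import *
s=get_state(); p=vision.read_camera("wrist"); T=camT(p,s)
P=cloud(p,np.ones((480,640),bool),T)
v=P[np.all((P>(.60,-.02,.046))&(P<(.665,.06,.078)),axis=1)]
xs=[];ys=[]
for y in np.arange(.018,.046,.002):
    q=v[(abs(v[:,1]-y)<.001)&(v[:,2]<.066)]; q=q[abs(q[:,0]-.6305)<.013]
    if len(q)>10:
        # fit V: z=a+|x-x0|
        best=min(((np.abs(q[:,2]-np.median(q[:,2]-np.abs(q[:,0]-x0))-np.abs(q[:,0]-x0)).mean(),x0) for x0 in np.arange(.622,.640,.0002))); xs.append(best[1]); ys.append(y)
c=np.polyfit(ys,xs,1); print(np.round(xs,4),c,"yaw deg",np.degrees(np.arctan(c[0])),"x at y=.024",np.polyval(c,.024),"x at .01",np.polyval(c,.01))
print("V y max",np.percentile(v[(v[:,2]>.05)&(abs(v[:,0]-.6305)<.014)][:,1],99.5), len(v))
dk=P[np.all((P>(.45,.07,.127))&(P<(.70,.2,.139)),axis=1)]
X=np.arange(.52,.69,.01);Y=[dk[abs(dk[:,0]-x)<.003][:,1].min() for x in X]; c=np.polyfit(X,Y,1); print("deck edge",c,np.degrees(np.arctan(c[0])),np.polyval(c,.63))
E
```

```text
[0.6306 0.6306 0.6308 0.631  0.631  0.6312 0.6312 0.6312 0.6314 0.6316
 0.6316 0.6316 0.6316 0.6318] [0.04571429 0.62981143] yaw deg 2.6174133632642818 x at y=.024 0.6309085714285703 x at .01 0.6302685714285703
V y max 0.04585098702564302 3260
deck edge [-0.04145958  0.11428116] -2.374099204393698 0.0881616249203931
```

```bash
python3 -m inch '[[2.15,2.3,0,0,0,0,3],[0,0,4,0,0,0,3],[0,0,4,0,0,0,3],[0,0,3,0,0,0,3],[0,0,0,0,0,0,3]]'; python3 -m inch '[[0,0,0,0,0,0,3],[0,0,0,0,0,0,3]]'; python3 lookheld.py w5.png
```

```text
clock: 10.6
tcp_pos: [0.6276, 0.0244, 0.0893]
orientation: [-0.004, 0.723, 0.691, -0.003]
wrist_force: [-0.5, 0.3, -2.0]
finger_gap: 0.0371
clock: 10.8
tcp_pos: [0.6332, 0.0241, 0.0967]
orientation: [0.001, 0.723, 0.691, 0.001]
wrist_force: [0.1, -0.2, -1.4]
finger_gap: 0.0371
[[ 4.520e-02  9.990e-01  3.800e-03  6.332e-01]
 [ 9.990e-01 -4.520e-02 -2.000e-04  2.410e-02]
 [-1.000e-04  3.800e-03 -1.000e+00  9.670e-02]
 [ 0.000e+00  0.000e+00  0.000e+00  1.000e+00]]
0.57 [323.7, 328.1]
held in tool 0.83 [321.9, 313.0] 24443 [[-0.0263 -0.0179 -0.0345]
 [ 0.0113  0.0002 -0.031 ]
 [ 0.0341  0.018  -0.0007]]
```

View pics/w5.png

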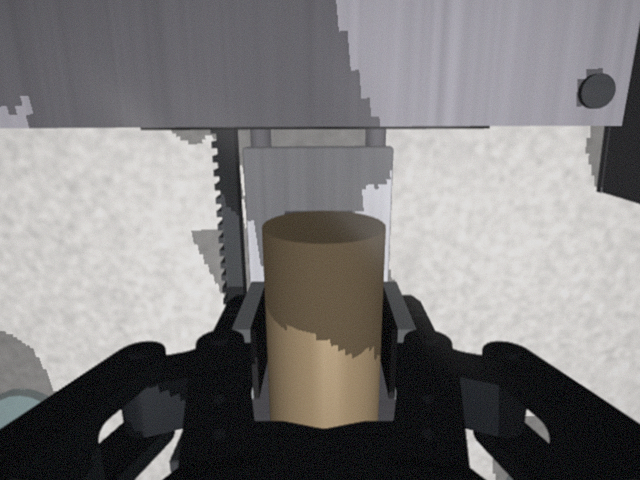

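```bash
python3 -m inch '[[0,-0.2,0.9,0,0,0,3],[0,0,0.9,0,0,0,3],[0,0,0.8,0,0,0,3],[0,0,0,0,0,0,3],[0,0,0,0,0,0,3]]'
```

```text
clock: 11.55
tcp_pos: [0.6291, 0.0246, 0.0676]
orientation: [-0.001, 0.723, 0.691, -0.0]
wrist_force: [0.6, 0.0, -1.4]
finger_gap: 0.037
```

```bash
python3 -m inch '[[0,0,0,0,0,0,3]]'; python3 -m inch '[[0,0.1,0.15,0,0,0,3],[0,0,0.1,0,0,0,3],[0,0,0,0,0,0,3],[0,0,0,0,0,0,3]]'
```

```text
clock: 11.65
tcp_pos: [0.6294, 0.0246, 0.0681]
orientation: [-0.0, 0.723, 0.691, -0.0]
wrist_force: [0.0, -0.1, -2.4]
finger_gap: 0.0369
clock: 12.05
tcp_pos: [0.6305, 0.0246, 0.0657]
orientation: [-0.0, 0.723, 0.691, -0.0]
wrist_force: [-0.3, 0.4, -2.6]
finger_gap: 0.037
```

```bash
python3 -m inch '[[0,0,0.1,0,0,0,3],[0,0,0.1,0,0,0,3],[0,0,0,0,0,0,3],[0,0,0,0,0,0,3]]'
```

```text
clock: 12.45
tcp_pos: [0.631, 0.0245, 0.0643]
orientation: [0.0, 0.723, 0.691, 0.0]
wrist_force: [0.2, -0.4, 3.7]
finger_gap: 0.0368
```

Contact is felt at z = 0.0643 (about +6 N), so it is seated. Open and lift off.

```bash
python3 -m inch '[[0,0,0,0,0,0,3],[0,0,0,0,0,0,4.2],[0,0,0,0,0,0,5],[0,0,0,0,0,0,6],[0,0,0,0,0,0,6.5]]';python3 -m inch '[[0,0,0,0,0,0,6.5],[0,0,-2,0,0,0,6.5],[0,0,-4,0,0,0,6.5],[0,0,-4,0,0,0,6.5],[0,0,-4,0,0,0,6.5]]'; python3 -m inch '[[-2,0,-3,0,0,0,6.5],[-2,0,-3,0,0,0,6.5],[-2,0,0,0,0,0,6.5],[0,0,0,0,0,0,6.5],[0,0,0,0,0,0,6.5]]'
python3 - <<'E'
from h import *
s=get_state(); p=vision.read_camera("wrist"); T=camT(p,s); save(p,"w6.png"); print(toolT(s).round(4))
for r in tip_of(p,"plug")[:2]: print(round(r["confidence"],2),r["location"],at_z(p,r["location"],T,.08)[0].round(4))
P=cloud(p,np.ones((480,640),bool),T)
Q=P[np.all((P>(.60,-.02,.085))&(P<(.665,.075,.11)),axis=1)]
print(len(Q),cv2.minAreaRect((Q[:,:2]*1000).astype(np.float32)),np.percentile(Q[:,2],99)); q=Q[Q[:,2]>.0955]; print(q.mean(0))
E
```

```text
clock: 12.95
tcp_pos: [0.6305, 0.0246, 0.0635]
orientation: [-0.0, 0.723, 0.691, -0.0]
wrist_force: [0.5, -0.6, 0.3]
finger_gap: 0.0652
clock: 13.45
tcp_pos: [0.6302, 0.0246, 0.2051]
orientation: [-0.0, 0.723, 0.691, -0.0]
wrist_force: [0.3, 0.6, -0.1]
finger_gap: 0.0651
clock: 13.95
tcp_pos: [0.6277, -0.0356, 0.2634]
orientation: [-0.0, 0.723, 0.691, 0.0]
wrist_force: [-0.5, 0.0, -0.6]
finger_gap: 0.065
[[ 4.590e-02  9.989e-01 -5.000e-04  6.277e-01]
 [ 9.989e-01 -4.590e-02  6.000e-04 -3.560e-02]
 [ 5.000e-04 -6.000e-04 -1.000e+00  2.634e-01]
 [ 0.000e+00  0.000e+00  0.000e+00  1.000e+00]]
0.97 [318.9, 402.3] [ 0.6149 -0.2207  0.08  ]
0.7 [323.4, 121.4] [0.6302 0.0231 0.08  ]
4979 ((630.8819580078125, 23.27994155883789), (69.50468444824219, 36.36695098876953), 87.41914367675781) 0.09929174103979585
[0.63100811 0.02439728 0.09738394]
```

View pics/w6.png

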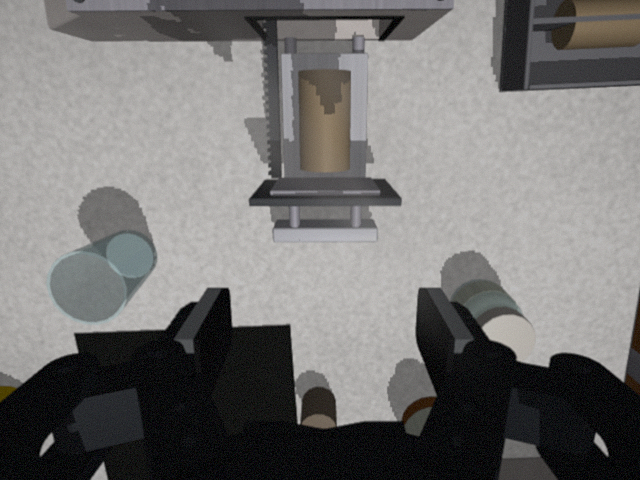

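The plug lies centred at (0.631, 0.0235), its top at 0.099. Now turn the tool 132° so the jaws lie along the fold pin.

```bash
python3 -m inch '[[0,0,-2,0,0,-8.5,6.5],[0,0,-2,0,0,-8.5,6.5],[0,0,0,0,0,-8.5,6.5],[0,0,0,0,0,-8.5,6.5],[0,0,0,0,0,-8.5,6.5]]'; python3 -m inch '[[0,0,0,0,0,-8.5,6.5],[0,0,0,0,0,-8.5,6.5],[0,0,0,0,0,-8.5,6.5],[0,0,0,0,0,-8.5,6.5],[0,0,0,0,0,-8.5,6.5]]';python3 -m inch '[[0,0,0,0,0,-8.5,6.5],[0,0,0,0,0,-8.5,6.5],[0,0,0,0,0,-8.5,6.5],[0,0,0,0,0,-8.5,6.5],[0,0,0,0,0,-8.5,6.5]]'; python3 -m inch '[[0,0,0,0,0,-4.5,6.5],[0,0,0,0,0,0,6.5],[0,0,0,0,0,0,6.5]]'; python3 - <<'E'
from h import *
T=toolT(); print(T.round(3)); print(get_state()["joint_pos"])
print((np.array([.5714,.1789,.30])-T[:3,3])@T[:3,:3]*100)
E
```

```text
clock: 14.55
tcp_pos: [0.6277, -0.0342, 0.3032]
orientation: [-0.001, 0.42, 0.908, -0.0]
wrist_force: [-0.4, -0.2, 0.4]
finger_gap: 0.065
clock: 15.05
tcp_pos: [0.6276, -0.0342, 0.303]
orientation: [-0.001, 0.062, 0.998, 0.0]
wrist_force: [0.3, 1.1, 0.7]
finger_gap: 0.065
clock: 15.55
tcp_pos: [0.6276, -0.0342, 0.3029]
orientation: [-0.001, -0.304, 0.953, 0.001]
wrist_force: [0.2, 0.1, 0.8]
finger_gap: 0.065
clock: 15.85
tcp_pos: [0.6277, -0.0346, 0.3032]
orientation: [-0.0, -0.337, 0.942, 0.0]
wrist_force: [0.7, -0.3, 0.0]
finger_gap: 0.065
[[-0.773 -0.634 -0.001  0.628]
 [-0.634  0.773  0.    -0.035]
 [ 0.001  0.001 -1.     0.303]
 [ 0.     0.     0.     1.   ]]
[-1.82776593e-01  4.22237056e-01  3.78814643e-01  1.52841785e+00
  2.04620296e-04 -8.69853164e-01]
[-9.18885133 20.07812011  0.33735987]
```

```bash
python3 -m inch '[[-1.8,4,0,0,0,0,6.5],[-1.8,4,0,0,0,0,6.5],[-1.8,4,0,0,0,0,6.5],[-1.8,4,0,0,0,0,6.5],[-1.8,4,0,0,0,0,6.5]]'; python3 -m inch '[[0,0,0,0,0,0,6.5],[0,0,0,0,0,0,6.5]]'
cat > lookcrank.py <<'E'
from h import *
import sys
np.set_printoptions(precision=4,suppress=True)
s=get_state(); p=vision.read_camera("wrist"); T=camT(p,s); save(p,sys.argv[1]); Tt=toolT(s); print(Tt.round(4))
zz={"crank_axis":.176,"crank_pin":.176,"fold_grip":.176,"crank_knob":.17,"knob_end":.137}
for l,z in zz.items():
    for r in tip_of(p,l)[:1]: print(l,round(r["confidence"],2),np.round(r["location"],1),at_z(p,r["location"],T,z)[0],at_depth(p,r["location"],T)[0])
P=cloud(p,np.ones((480,640),bool),T)
Q=P[np.all((P>(.46,.07,.150))&(P<(.68,.27,.26)),axis=1)]
L=(Q-Tt[:3,3])@Tt[:3,:3]; k=~((abs(L[:,1])>.022)&(L[:,2]>-.08)&(L[:,2]<0.01)&(abs(L[:,1])<.06)&(abs(L[:,0])<.03)); Q=Q[k]
A=Q[Q[:,2]>.172]; print(len(A),cv2.minAreaRect((A[:,:2]*1000).astype(np.float32)),np.percentile(A[:,2],[5,50,99]))
E
python3 lookcrank.py w7.png
```

```text
clock: 16.35
tcp_pos: [0.5696, 0.178, 0.3037]
orientation: [-0.0, -0.336, 0.942, 0.0]
wrist_force: [1.0, -0.3, 0.6]
finger_gap: 0.0654
clock: 16.55
tcp_pos: [0.5699, 0.1775, 0.3037]
orientation: [-0.0, -0.338, 0.941, -0.0]
wrist_force: [0.6, -0.7, 0.1]
finger_gap: 0.0652
[[-0.7713 -0.6364  0.      0.5699]
 [-0.6364  0.7713 -0.0003  0.1775]
 [ 0.0002 -0.0003 -1.      0.3037]
 [ 0.      0.      0.      1.    ]]
crank_axis 0.84 [324.3 212.9] [0.5674 0.1757 0.176 ] [0.5666 0.175  0.1805]
crank_pin 0.73 [323.4 158.9] [0.5409 0.153  0.176 ] [0.5406 0.1528 0.179 ]
fold_grip 0.86 [325.4 218.8] [0.57   0.1787 0.176 ] [0.569  0.1779 0.1811]
3908 ((564.2637329101562, 173.33665466308594), (76.52008819580078, 32.69322204589844), 40.32572937011719) [0.1789 0.1802 0.182 ]
```

View pics/w7.png

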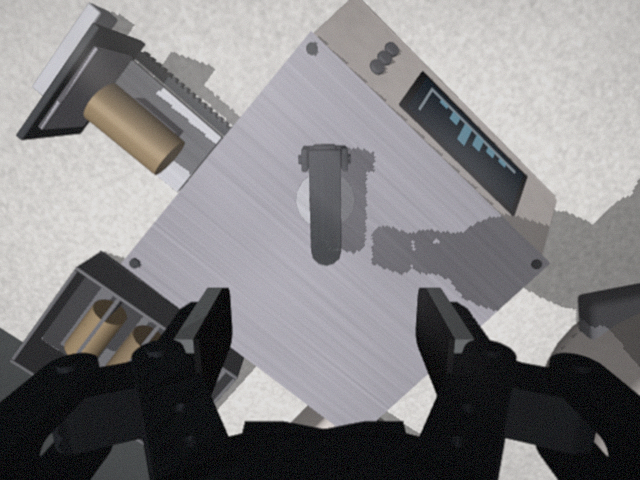

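The tool is lined up with the arm: in w7 the arm runs from the pin at (323,157) to the tip at (326,262). Check the hub height under the grip before descending.

```bash
python3 - <<'E'
from h import *
s=get_state(); p=vision.read_camera("wrist"); T=camT(p,s)
for uv in [(302,195),(300,205),(304,215),(345,210),(350,195),(330,250),(326,180)]: print(uv,at_depth(p,uv,T)[0].round(4))
E
python3 -m inch '[[-0.1,0,3,0,0,0,5],[0,0,4,0,0,0,5],[0,0,4,0,0,0,5],[0,0,0,0,0,0,5],[0,0,0,0,0,0,5]]' 20; python3 lookcrank.py w8.png
```

```text
(302, 195) [0.5759 0.1582 0.1349]
(300, 205) [0.5829 0.1617 0.1347]
(304, 215) [0.5866 0.1686 0.1364]
(345, 210) [0.5644 0.19   0.1355]
(350, 195) [0.5534 0.1856 0.135 ]
(330, 250) [0.5846 0.1914 0.1797]
(326, 180) [0.5504 0.1599 0.1804]
clock: 17.4
tcp_pos: [0.571, 0.1763, 0.194]
orientation: [-0.001, -0.337, 0.942, 0.0]
wrist_force: [0.3, -0.3, 1.1]
finger_gap: 0.0499
[[-0.7731 -0.6343 -0.0015  0.571 ]
 [-0.6343  0.7731 -0.0002  0.1763]
 [ 0.0012  0.0008 -1.      0.194 ]
 [ 0.      0.      0.      1.    ]]
crank_axis 0.83 [331.3 277.9] [0.5668 0.1766 0.176 ] [0.5654 0.1753 0.1807]
crank_pin 0.86 [328.1 193.5] [0.541  0.1536 0.176 ] [0.5403 0.153  0.1808]
fold_grip 0.78 [333.  289.9] [0.5704 0.1805 0.176 ] [0.5687 0.1789 0.1813]
10291 ((562.398681640625, 168.89749145507812), (73.13179016113281, 95.7979507446289), 1.8982434272766113) [0.1788 0.1802 0.1822]
```

View pics/w8.png

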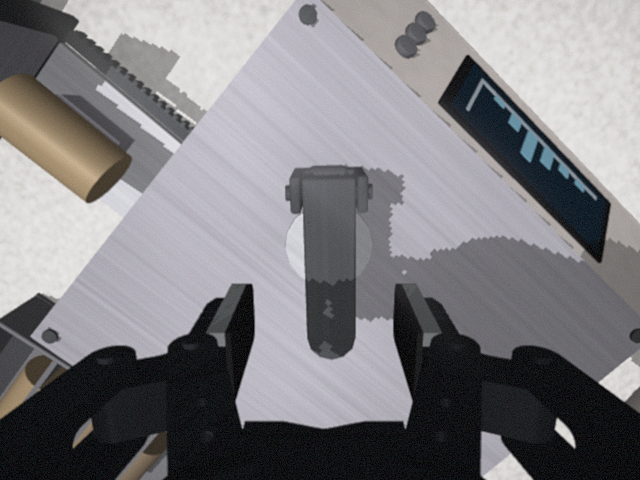

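```bash
python3 -m inch '[[-0.1,0.2,1.6,0,0,0,5],[0,0,1.6,0,0,0,5],[0,0,0,0,0,0,5],[0,0,0,0,0,0,1.5],[0,0,0,0,0,0,1.5]]' 20; python3 -m inch '[[0,0,0,0,0,0,1.5],[0,0,0,0,0,0,1.5],[0,0,0,0,0,0,1.5]]'
```

```text
clock: 18.2
tcp_pos: [0.5714, 0.1792, 0.1631]
orientation: [0.001, -0.337, 0.941, -0.0]
wrist_force: [-0.4, 0.4, 0.1]
finger_gap: 0.0215
clock: 18.5
tcp_pos: [0.5711, 0.1797, 0.1631]
orientation: [0.001, -0.338, 0.941, 0.0]
wrist_force: [-2.3, 1.6, 7.5]
finger_gap: 0.0192
```

```bash
python3 -m inch '[[0.06,0,-0.69,0,0,0,1.5],[0.18,0,-0.67,0,0,0,1.5],[0.29,0,-0.63,0,0,0,1.5],[0.4,0,-0.57,0,0,0,1.5],[0.49,0,-0.49,0,0,0,1.5]]'
```

```text
clock: 19.0
tcp_pos: [0.5593, 0.1699, 0.1924]
orientation: [-0.0, -0.337, 0.941, 0.0]
wrist_force: [0.9, 2.0, -8.0]
finger_gap: 0.0197
```

```bash
python3 -m inch '[[0.57,0,-0.4,0,0,0,1.5],[0.63,0,-0.29,0,0,0,1.5],[0.67,0,-0.18,0,0,0,1.5],[0.7,0,-0.06,0,0,0,1.5],[0.7,0,0.06,0,0,0,1.5]]';python3 lookcrank.py w9.png
```

```text
clock: 19.5
tcp_pos: [0.536, 0.1503, 0.2035]
orientation: [0.003, -0.338, 0.941, 0.001]
wrist_force: [2.8, 7.2, 2.4]
finger_gap: 0.0195
[[-0.7721 -0.6354  0.0059  0.536 ]
 [-0.6354  0.7722  0.0034  0.1503]
 [-0.0067 -0.0011 -1.      0.2035]
 [ 0.      0.      0.      1.    ]]
crank_pin 0.68 [322.9 286.2] [0.5402 0.153  0.176 ] [0.5382 0.1514 0.1818]
fold_grip 0.87 [323.4 351.8] [0.5648 0.1735 0.176 ] [0.543  0.1556 0.2205]
18225 ((540.3778686523438, 153.8496856689453), (41.46077346801758, 44.00160217285156), 39.07887649536133) [0.1821 0.232  0.2592]
```

View pics/w9.png

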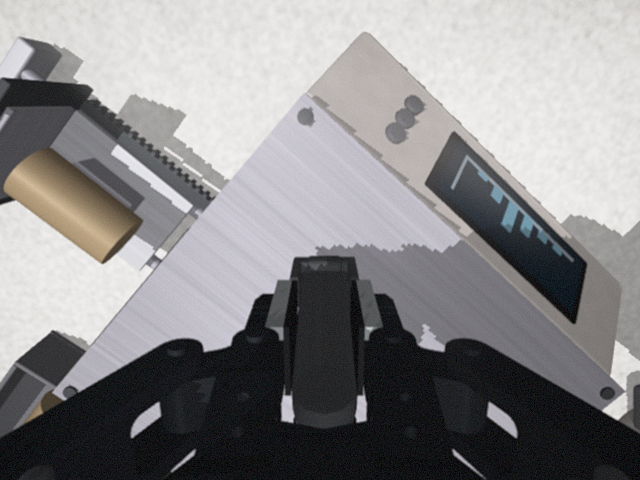

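The arm is about upright, gripped in the middle. I continue a little past vertical, release, rise, and push it on over from behind with shut fingers.

```bash
python3 -m inch '[[0.67,0,0.18,0,0,0,1.5],[0.63,0,0.29,0,0,0,1.5],[0,0,0,0,0,0,1.5],[0,0,0,0,0,0,1.5]]';python3 lookcrank.py w10.png; python3 -m inch '[[0,0,0,0,0,0,5],[0,0,0,0,0,0,5],[0,0,0,0,0,0,5]]'; python3 -m inch '[[0,0,-3,0,0,0,5],[0,0,-4,0,0,0,5],[0,0,-3,0,0,0,5],[-2,0,0,0,0,0,5],[-2,0,0,0,0,0,5]]'; python3 -m inch '[[0,0,0,0,0,0,0],[0,0,0,0,0,0,0]]'; python3 lookcrank.py w11.png
```

```text
clock: 20.2
tcp_pos: [0.5241, 0.1402, 0.1966]
orientation: [-0.0, -0.337, 0.942, -0.001]
wrist_force: [-0.1, -0.1, 0.5]
finger_gap: 0.015
[[-0.773  -0.6344 -0.0001  0.5241]
 [-0.6344  0.773  -0.0014  0.1402]
 [ 0.001  -0.001  -1.      0.1966]
 [ 0.      0.      0.      1.    ]]
crank_pin 0.64 [319.2 327.3] [0.5414 0.1515 0.176 ] [0.5377 0.1487 0.1845]
fold_grip 0.58 [318.7 385.5] [0.5637 0.1695 0.176 ] [0.5372 0.1486 0.2224]
15470 ((526.731689453125, 141.9110107421875), (38.68925476074219, 42.83381271362305), 39.43144989013672) [0.1889 0.2297 0.2547]
clock: 20.8
tcp_pos: [0.5244, 0.141, 0.1962]
orientation: [-0.0, -0.337, 0.941, 0.0]
wrist_force: [-0.2, -0.2, -0.4]
finger_gap: 0.0498
clock: 21.3
tcp_pos: [0.5563, 0.1667, 0.2984]
orientation: [0.002, -0.337, 0.942, -0.0]
wrist_force: [0.4, -0.6, -0.9]
finger_gap: 0.0499
clock: 21.5
tcp_pos: [0.555, 0.1664, 0.2958]
orientation: [-0.001, -0.338, 0.941, 0.0]
wrist_force: [-0.6, -0.8, -1.1]
finger_gap: 0.0217
[[-0.7722 -0.6354 -0.0012  0.555 ]
 [-0.6354  0.7722 -0.0003  0.1664]
 [ 0.0012  0.0005 -1.      0.2958]
 [ 0.      0.      0.      1.    ]]
crank_axis 0.56 [128.8 151.8] [0.5968 0.0473 0.176 ] [0.6254 0.0246 0.0968]
crank_pin 0.6 [318.9 187.9] [0.5406 0.1506 0.176 ] [0.5376 0.1484 0.1964]
fold_grip 0.73 [318.  202.9] [0.5484 0.1562 0.176 ] [0.5372 0.148  0.2388]
crank_knob 0.68 [322.8 217.5] [0.5549 0.1654 0.17  ] [0.5402 0.1534 0.2446]
knob_end 0.91 [324.8 286. ] [0.602  0.2061 0.137 ] [0.5659 0.1759 0.2455]
4577 ((552.7772827148438, 162.48526000976562), (45.265960693359375, 32.972206115722656), 43.94141387939453) [0.1806 0.2425 0.2463]
```

View pics/w11.png

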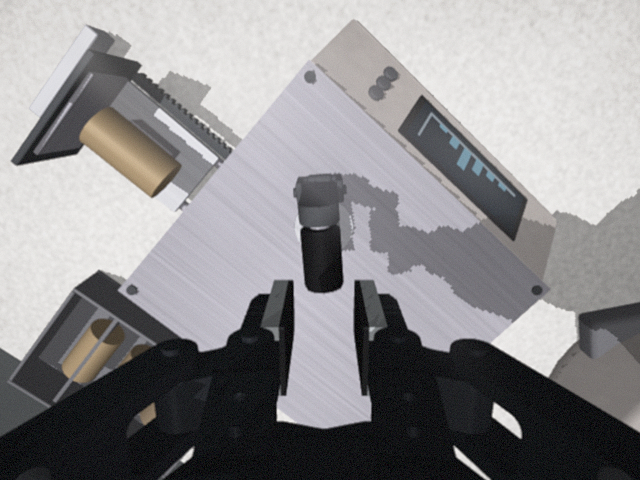

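The arm stands upright with the knob pointing inward, its end at (324,288) and z about 0.236. I go behind the knob end with shut fingers, descend, and push outward along +x of the tool.

```bash
python3 -m inch '[[-2,0,0,0,0,0,0],[-1.8,0,0,0,0,0,0],[0,0,0,0,0,0,0],[0,0,3.5,0,0,0,0],[0,0,3.7,0,0,0,0]]' ; python3 -m inch '[[0,0,0,0,0,0,0],[0,0,0,0,0,0,0]]';python3 lookcrank.py w12.png
```

```text
clock: 22.3
tcp_pos: [0.5853, 0.1904, 0.225]
orientation: [0.002, -0.337, 0.941, -0.0]
wrist_force: [-0.0, 0.7, 0.0]
finger_gap: 0.0001
clock: 22.5
tcp_pos: [0.5838, 0.1901, 0.2247]
orientation: [-0.001, -0.337, 0.941, 0.0]
wrist_force: [0.5, 0.9, 1.4]
finger_gap: 0.0004
[[-0.7726 -0.6349 -0.0016  0.5838]
 [-0.6349  0.7726 -0.0003  0.1901]
 [ 0.0014  0.0007 -1.      0.2247]
 [ 0.      0.      0.      1.    ]]
crank_pin 0.68 [318.  136.3] [0.5415 0.1519 0.176 ] [0.5376 0.1498 0.2454]
crank_knob 0.75 [323.6 268.6] [0.5895 0.1945 0.17  ] [0.5669 0.1759 0.2456]
knob_end 0.96 [320.9 268.2] [0.6001 0.2012 0.137 ] [0.5675 0.1752 0.2452]
12854 ((562.427978515625, 171.3870849609375), (70.30818176269531, 32.86237335205078), 43.23124313354492) [0.2297 0.2438 0.2585]
```

View pics/w12.png

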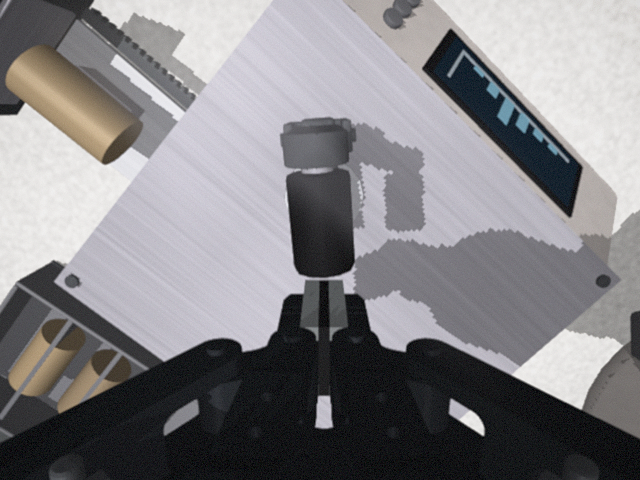

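Shut fingers are right behind the knob end, at (323,295). Push outward.

```bash
python3 -m inch '[[0.8,0,0,0,0,0,0],[1,0,0,0,0,0,0],[1,0,0,0,0,0,0],[1,0,0,0,0,0,0],[0,0,0,0,0,0,0]]' ; python3 lookcrank.py w13.png
```

```text
clock: 23.3
tcp_pos: [0.5538, 0.1654, 0.2245]
orientation: [-0.0, -0.337, 0.942, -0.0]
wrist_force: [0.2, -0.3, 0.9]
finger_gap: 0.0001
[[-0.7731 -0.6343 -0.0009  0.5538]
 [-0.6343  0.7731 -0.0004  0.1654]
 [ 0.001   0.0002 -1.      0.2245]
 [ 0.      0.      0.      1.    ]]
crank_pin 0.73 [312.7 191.3] [0.5319 0.1407 0.176 ] [0.521  0.134  0.2425]
fold_grip 0.58 [315.1 189.8] [0.5307 0.1411 0.176 ] [0.5206 0.1345 0.2401]
crank_knob 0.84 [311.3 176.5] [0.5279 0.1364 0.17  ] [0.5186 0.1313 0.2369]
knob_end 0.9 [315.2 282.3] [0.5789 0.1794 0.137 ] [0.5408 0.1512 0.2487]
12262 ((535.0739135742188, 149.46954345703125), (70.54620361328125, 27.950706481933594), 40.71162033081055) [0.23   0.2435 0.2586]
```

View pics/w13.png

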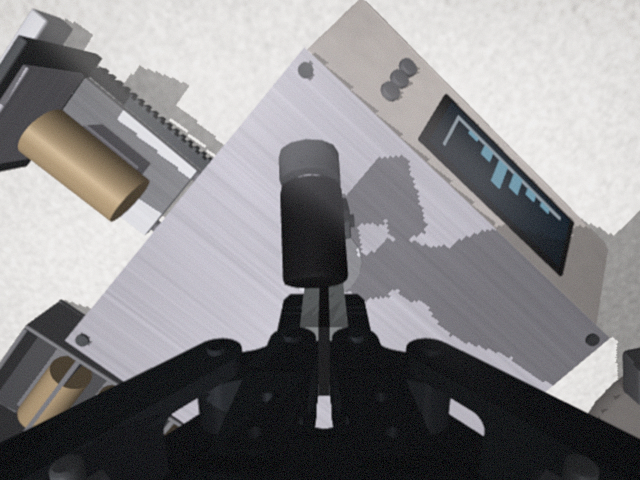

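```bash
python3 -m inch '[[1,-0.1,0,0,0,0,0],[1,-0.1,0,0,0,0,0],[1,-0.1,0,0,0,0,0],[1,0,0,0,0,0,0],[0.7,0,0,0,0,0,0]]' ; python3 -m inch '[[0,0,0,0,0,0,0],[0,0,0,0,0,0,0]]'; python3 lookcrank.py w14.png
```

```text
clock: 24.1
tcp_pos: [0.5199, 0.1334, 0.2245]
orientation: [-0.0, -0.337, 0.941, -0.0]
wrist_force: [-0.7, 0.3, 0.0]
finger_gap: -0.0003
clock: 24.3
tcp_pos: [0.5209, 0.1341, 0.2246]
orientation: [0.0, -0.337, 0.941, -0.0]
wrist_force: [-0.8, 0.1, -0.8]
finger_gap: 0.0
[[-0.7727 -0.6348  0.0007  0.5209]
 [-0.6348  0.7727  0.0002  0.1341]
 [-0.0007 -0.0003 -1.      0.2246]
 [ 0.      0.      0.      1.    ]]
crank_axis 0.52 [101.  231.7] [0.5766 0.0452 0.176 ] [0.6225 0.0264 0.0957]
crank_pin 0.56 [317.6 188.3] [0.4967 0.1103 0.176 ] [0.4909 0.1063 0.2137]
fold_grip 0.83 [318.1 233.3] [0.513  0.1239 0.176 ] [0.504  0.1172 0.2136]
crank_knob 0.93 [318.6 192.2] [0.4987 0.1125 0.17  ] [0.4916 0.1073 0.215 ]
knob_end 0.95 [311.5 211.6] [0.5149 0.1201 0.137 ] [0.4991 0.11   0.2137]
8148 ((510.5447692871094, 125.25132751464844), (57.98166275024414, 27.27111053466797), 39.104068756103516) [0.1795 0.2144 0.2591]
```

View pics/w14.png

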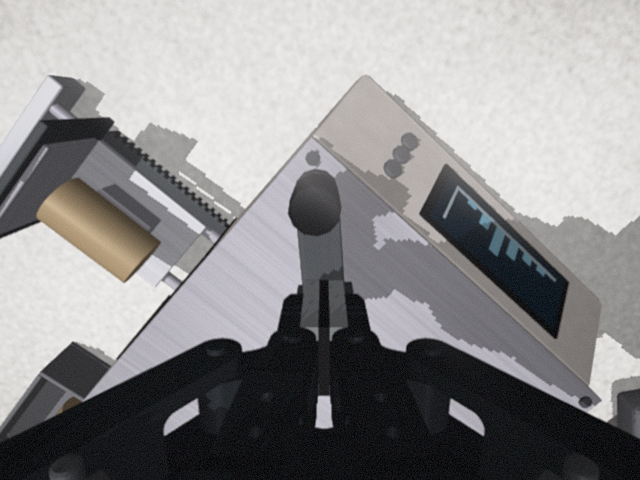

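The arm is over: the knob stands up at (316,195) with its top at z = 0.2145. Rise and measure the knob.

```bash
python3 -m inch '[[0,0,-4,0,0,0,5],[1.5,0,-3,0,0,0,5],[1.5,0,0,0,0,0,5],[0,0,0,0,0,0,5],[0,0,0,0,0,0,5]]'
cat > lookknob.py <<'E'
from h import *
import sys
np.set_printoptions(precision=4,suppress=True)
s=get_state(); p=vision.read_camera("wrist"); T=camT(p,s); save(p,sys.argv[1]); Tt=toolT(s); print(Tt[:3,3])
for l,z in {"knob_end":.215,"crank_pin":.176,"crank_axis":.176}.items():
    for r in tip_of(p,l)[:1]: print(l,round(r["confidence"],2),np.round(r["location"],1),at_z(p,r["location"],T,z)[0])
P=cloud(p,np.ones((480,640),bool),T); L=(P-Tt[:3,3])@Tt[:3,:3]
ok=(P[:,2]>.207)&(P[:,2]<.220)&(np.linalg.norm(P[:,:2]-[.567,.1755],axis=1)<.115)&(np.linalg.norm(P[:,:2]-[.567,.1755],axis=1)>.078)
Q=P[ok]; 
if len(Q): 
  (c,r)=cv2.minEnclosingCircle((Q[:,:2]*1000).astype(np.float32)); print("knob top",len(Q),np.round(c,1),round(r,1),"med",np.median(Q,0)); k=np.array(c)/1000
  d=(np.r_[k,.215]-Tt[:3,3])@Tt[:3,:3]*100; print("tool delta cm",d.round(2)); print("crank dir deg",np.degrees(np.arctan2(k[1]-.1755,k[0]-.567)),"radius",np.hypot(k[1]-.1755,k[0]-.567))
A=P[(P[:,2]>.174)&(P[:,2]<.186)&(np.linalg.norm(P[:,:2]-[.567,.1755],axis=1)<.12)]
print("arm",len(A),cv2.minAreaRect((A[:,:2]*1000).astype(np.float32)) if len(A) else "",np.median(A,0))
E
python3 lookknob.py w15.png
```

```text
clock: 25.1
tcp_pos: [0.4979, 0.1153, 0.2941]
orientation: [0.0, -0.337, 0.941, 0.0]
wrist_force: [0.1, 0.1, -0.2]
finger_gap: 0.0502
[0.4979 0.1153 0.2941]
knob_end 0.98 [313.9 235.6] [0.4995 0.1096 0.215 ]
crank_pin 0.6 [322.8 302.6] [0.5417 0.1503 0.176 ]
crank_axis 0.79 [326.8 352.2] [0.5688 0.1761 0.176 ]
knob top 1033 [498.1 110.3] 10.0 med [0.4972 0.1098 0.214 ]
tool delta cm [ 0.3 -0.4  7.9]
crank dir deg -136.60037298970246 radius 0.09484287945767271
arm 2547 ((517.8697509765625, 131.14244079589844), (76.82782745361328, 32.652069091796875), 40.832664489746094) [0.5293 0.1399 0.1802]
```

View pics/w15.png

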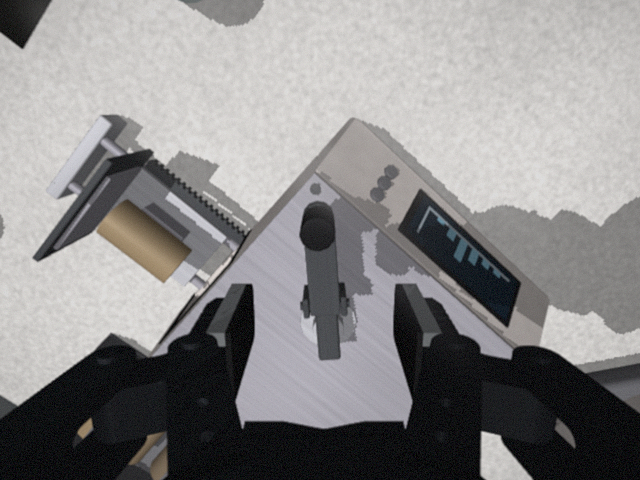

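Knob at (0.4981, 0.1103), 94.8 mm from the spindle, which matches the 95 given. Go down around it and grip lightly.

```bash
python3 -m inch '[[0.3,-0.4,2,0,0,0,5],[0,0,4,0,0,0,5],[0,0,0,0,0,0,5],[0,0,0,0,0,0,5]]'; python3 lookknob.py w16.png
```

```text
clock: 25.7
tcp_pos: [0.4974, 0.1104, 0.234]
orientation: [-0.001, -0.337, 0.941, 0.0]
wrist_force: [-0.7, 0.1, 0.5]
finger_gap: 0.0499
[0.4974 0.1104 0.234 ]
knob_end 0.79 [325.6 284.4] [0.4972 0.1109 0.215 ]
crank_pin 0.57 [329.2 359.9] [0.5422 0.1508 0.176 ]
crank_axis 0.6 [337.8 415.5] [0.5663 0.177  0.176 ]
knob top 1823 [497.9 110.3] 10.0 med [0.4969 0.1095 0.214 ]
tool delta cm [-0.04 -0.04  1.9 ]
crank dir deg -136.6486408465679 radius 0.0950057556983537
arm 3637 ((519.5448608398438, 129.4739532470703), (77.40572357177734, 32.99889373779297), 45.295921325683594) [0.5303 0.1408 0.1802]
```

View pics/w16.png

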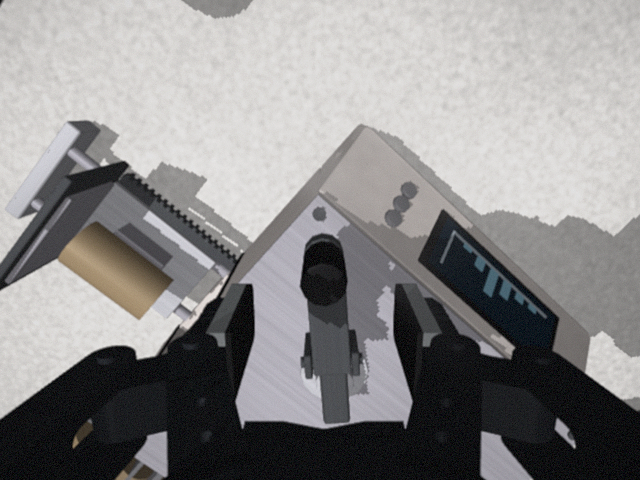

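```bash
python3 -m inch '[[0,0,2.2,0,0,0,5],[0,0,2,0,0,0,5],[0,0,0,0,0,0,5],[0,0,0,0,0,0,1.2],[0,0,0,0,0,0,1.2]]' 20; python3 -m inch '[[0,0,0,0,0,0,1.2],[0,0,0,0,0,0,1.2],[0,0,0,0,0,0,1.2]]'; python3 - <<'E'
import numpy as np
from h import *
T=toolT(); k=T[:2,3]-np.array([.567,.1755]); L=np.r_[k,0]@T[:3,:3]; a0=np.degrees(np.arctan2(L[1],L[0])); print("alpha0",a0,np.hypot(*L[:2]),get_state()["joint_pos"].round(2))
a=np.radians(np.arange(-4,420,10)); d=np.diff(9.5*np.c_[np.cos(a),np.sin(a)],axis=0)
for i in range(0,len(d),5): print(int(round(np.degrees(a[i]))),d[i:i+5].round(2).tolist())
E
```

```text
clock: 26.4
tcp_pos: [0.499, 0.1103, 0.194]
orientation: [0.001, -0.337, 0.941, -0.0]
wrist_force: [-0.3, -0.2, 1.4]
finger_gap: 0.0219
clock: 26.7
tcp_pos: [0.499, 0.1103, 0.1938]
orientation: [0.001, -0.337, 0.941, -0.0]
wrist_force: [-0.7, 0.4, 5.9]
finger_gap: 0.0191
alpha0 -4.358061232012896 0.09424311667697445 [ 0.06  0.2  -0.19  1.17  0.   -0.63]
-4 [[-0.03, 1.66], [-0.32, 1.63], [-0.59, 1.55], [-0.85, 1.42], [-1.09, 1.25]]
46 [[-1.29, 1.04], [-1.45, 0.8], [-1.57, 0.54], [-1.64, 0.26], [-1.66, -0.03]]
96 [[-1.63, -0.32], [-1.55, -0.59], [-1.42, -0.85], [-1.25, -1.09], [-1.04, -1.29]]
146 [[-0.8, -1.45], [-0.54, -1.57], [-0.26, -1.64], [0.03, -1.66], [0.32, -1.63]]
196 [[0.59, -1.55], [0.85, -1.42], [1.09, -1.25], [1.29, -1.04], [1.45, -0.8]]
246 [[1.57, -0.54], [1.64, -0.26], [1.66, 0.03], [1.63, 0.32], [1.55, 0.59]]
296 [[1.42, 0.85], [1.25, 1.09], [1.04, 1.29], [0.8, 1.45], [0.54, 1.57]]
346 [[0.26, 1.64], [-0.03, 1.66], [-0.32, 1.63], [-0.59, 1.55], [-0.85, 1.42]]
396 [[-1.09, 1.25], [-1.29, 1.04]]
```

```bash
python3 -m inch '[[-0.03,1.66,0,0,0,0,1.2],[-0.32,1.63,0,0,0,0,1.2],[-0.59,1.55,0,0,0,0,1.2]]'; python3 lookknob.py w17.png
```

```text
clock: 27.0
tcp_pos: [0.4749, 0.1534, 0.1938]
orientation: [0.001, -0.337, 0.942, -0.001]
wrist_force: [0.9, -1.0, 5.3]
finger_gap: 0.0189
[0.4749 0.1534 0.1938]
knob_end 0.9 [320.5 333.2] [0.4753 0.1521 0.215 ]
crank_pin 0.72 [324.5 285.2] [0.4749 0.1535 0.176 ]
knob top 4852 [469.7 148.8] 23.2 med [0.4731 0.1517 0.2139]
tool delta cm [ 0.68 -0.03 -2.12]
crank dir deg -164.6561752348432 radius 0.10086065020509012
arm 1567 ((500.87677001953125, 162.24365234375), (75.60139465332031, 19.579532623291016), 21.27023696899414) [0.5071 0.168  0.1801]
```

Forces are low and the crank follows. Go on.

```bash
python3 -m inch '[[-0.85,1.42,0,0,0,0,1.2],[-1.09,1.25,0,0,0,0,1.2],[-1.29,1.04,0,0,0,0,1.2],[-1.45,0.8,0,0,0,0,1.2],[-1.57,0.54,0,0,0,0,1.2]]'; python3 -c "
from h import *
T=toolT(); k=T[:2,3]-np.array([.567,.1755]); L=np.r_[k,0]@T[:3,:3]; print(np.degrees(np.arctan2(L[1],L[0])),np.hypot(*k))"
```

```text
clock: 27.7
tcp_pos: [0.4907, 0.233, 0.1938]
orientation: [0.001, -0.337, 0.941, -0.0]
wrist_force: [-0.4, -2.0, 7.1]
finger_gap: 0.019
76.47359600758138 0.09556853909937317
```

```bash
python3 -m inch '[[-1.64,0.26,0,0,0,0,1.2],[-1.66,-0.03,0,0,0,0,1.2],[-1.63,-0.32,0,0,0,0,1.2],[-1.55,-0.59,0,0,0,0,1.2],[-1.42,-0.85,0,0,0,0,1.2]]'; python3 -m inch '[[-1.25,-1.09,0,0,0,0,1.2],[-1.04,-1.29,0,0,0,0,1.2],[0,0,0,0,0,0,1.2]]'
cat > a.py <<'E'
from h import *
import sys
T=toolT(); k=T[:2,3]-np.array([.567,.1755]); L=np.r_[k,0]@T[:3,:3]; print("alpha",np.degrees(np.arctan2(L[1],L[0])),np.hypot(*k))
p=vision.read_camera("top"); save(p,sys.argv[1],(80,130,300,300),3.5)
Tc=camT(p)
for l in("plug","cradle","shield"):
  for r in tip_of(p,l)[:4]:
    q=at_z(p,r["location"],Tc,.08)[0]
    if abs(q[0]-.632)<.03 and q[1]>-.06: print(l,round(r["confidence"],2),np.round(r["location"],1),q.round(4))
E
python3 a.py t1.png
```

```text
clock: 28.2
tcp_pos: [0.5621, 0.2716, 0.1938]
orientation: [0.001, -0.338, 0.941, 0.0]
wrist_force: [-1.8, -2.2, 6.7]
finger_gap: 0.0188
clock: 28.5
tcp_pos: [0.5973, 0.2667, 0.1939]
orientation: [0.002, -0.337, 0.942, -0.0]
wrist_force: [1.3, -0.1, 5.3]
finger_gap: 0.0192
alpha 147.7351832537424 0.09613595305878285
plug 0.96 [220.8 195.6] [0.6344 0.0725 0.08  ]
cradle 0.8 [220.1 192.5] [0.6417 0.0745 0.08  ]
shield 0.58 [243.8 199.9] [0.6257 0.0183 0.08  ]
```

View pics/t1.png

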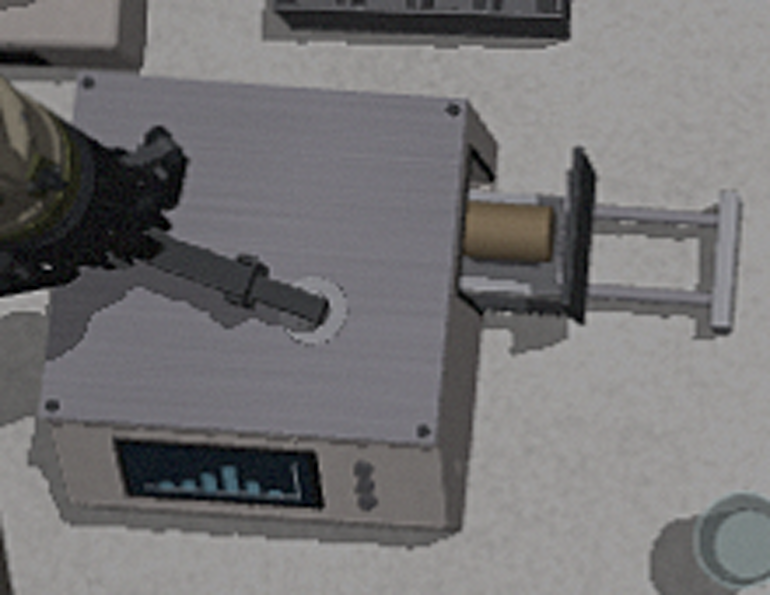

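The plug is riding in, still on the V-block at (508,232), with the shield at (583,240). Continue.

```bash
python3 -m inch '[[-0.8,-1.45,0,0,0,0,1.2],[-0.54,-1.57,0,0,0,0,1.2],[-0.26,-1.64,0,0,0,0,1.2],[0.03,-1.66,0,0,0,0,1.2],[0.32,-1.63,0,0,0,0,1.2]]'; python3 -m inch '[[0.59,-1.55,0,0,0,0,1.2],[0.85,-1.42,0,0,0,0,1.2],[1.09,-1.25,0,0,0,0,1.2],[1.29,-1.04,0,0,0,0,1.2],[1.45,-0.8,0,0,0,0,1.2]]'; python3 -m inch '[[0,0,0,0,0,0,1.2]]'; python3 a.py t2.png
```

```text
clock: 29.2
tcp_pos: [0.655, 0.2136, 0.1937]
orientation: [0.001, -0.338, 0.941, 0.0]
wrist_force: [-1.6, 0.5, 6.9]
finger_gap: 0.0191
clock: 29.7
tcp_pos: [0.6522, 0.1334, 0.1937]
orientation: [0.001, -0.338, 0.941, 0.001]
wrist_force: [-3.2, 2.2, 7.0]
finger_gap: 0.0192
clock: 29.8
tcp_pos: [0.6512, 0.1318, 0.1938]
orientation: [0.0, -0.337, 0.942, 0.0]
wrist_force: [-2.7, -0.3, 7.4]
finger_gap: 0.0192
alpha -113.21713839440655 0.0949203234867691
plug 0.68 [209.1 195.4] [0.634  0.0998 0.08  ]
cradle 0.9 [209.8 195.1] [0.6348 0.0982 0.08  ]
cradle 0.58 [229.1 198.2] [0.6288 0.0528 0.08  ]
shield 0.97 [230.1 197. ] [0.6317 0.0506 0.08  ]
```

View pics/t2.png

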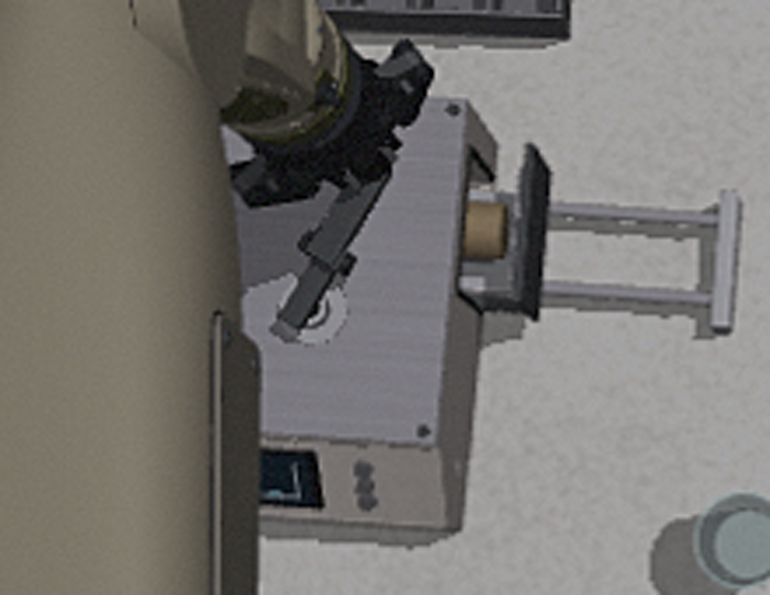

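```bash
python3 -m inch '[[1.57,-0.54,0,0,0,0,1.2],[1.64,-0.26,0,0,0,0,1.2],[1.66,0.03,0,0,0,0,1.2],[1.63,0.32,0,0,0,0,1.2],[1.55,0.59,0,0,0,0,1.2]]'; python3 -m inch '[[1.42,0.85,0,0,0,0,1.2],[1.25,1.09,0,0,0,0,1.2],[1.04,1.29,0,0,0,0,1.2],[0,0,0,0,0,0,1.2]]'; python3 a.py t3.png
```

```text
clock: 30.5
tcp_pos: [0.5895, 0.0838, 0.1937]
orientation: [0.002, -0.337, 0.941, 0.001]
wrist_force: [0.3, 5.5, 6.5]
finger_gap: 0.0191
clock: 30.9
tcp_pos: [0.539, 0.0855, 0.1937]
orientation: [0.001, -0.338, 0.941, 0.001]
wrist_force: [0.5, 2.6, 5.7]
finger_gap: 0.0196
alpha -33.202102908267165 0.09421981293732076
shield 0.62 [220.1 197.1] [0.6308 0.074  0.08  ]
```

View pics/t3.png

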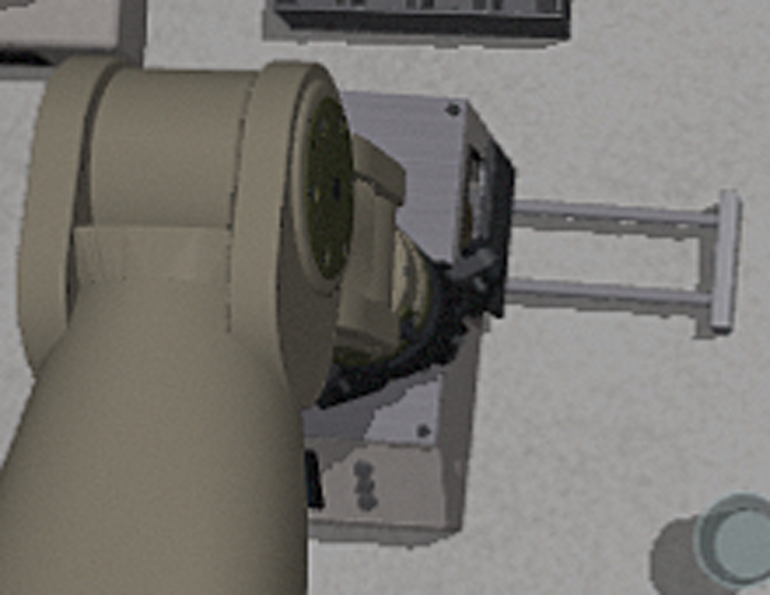

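About 331° wound; about 13 mm of travel is left. Continue, watching the force for the stop.

```bash
python3 -m inch '[[0.8,1.45,0,0,0,0,1.2],[0.54,1.57,0,0,0,0,1.2],[0,0,0,0,0,0,1.2]]'; python3 -m inch '[[0.26,1.64,0,0,0,0,1.2],[0,0,0,0,0,0,1.2]]'; python3 a.py t4.png
```

```text
clock: 31.4
tcp_pos: [0.5103, 0.1002, 0.1937]
orientation: [0.001, -0.338, 0.941, 0.0]
wrist_force: [-0.2, 0.5, 7.2]
finger_gap: 0.0189
clock: 31.6
tcp_pos: [0.4982, 0.111, 0.1937]
orientation: [0.001, -0.338, 0.941, -0.0]
wrist_force: [-0.9, 1.5, 7.5]
finger_gap: 0.0188
alpha -3.6518697076662567 0.09432500174440522
shield 0.89 [213.2 197.8] [0.6286 0.09   0.08  ]
```

```bash
python3 -m inch '[[0.02,0.83,0,0,0,0,1.2],[0,0,0,0,0,0,1.2]]'; python3 -m inch '[[-0.05,0.83,0,0,0,0,1.2],[0,0,0,0,0,0,1.2]]';  python3 a.py t5.png
```

```text
clock: 32.0
tcp_pos: [0.4932, 0.1167, 0.1937]
orientation: [0.001, -0.337, 0.941, -0.0]
wrist_force: [-0.7, 0.2, 8.6]
finger_gap: 0.0191
clock: 32.2
tcp_pos: [0.4883, 0.1234, 0.1937]
orientation: [0.001, -0.337, 0.941, -0.0]
wrist_force: [-1.3, -0.2, 8.7]
finger_gap: 0.0191
alpha 5.957660170412567 0.09440119731887454
shield 0.96 [215.1 195.3] [0.6347 0.0858 0.08  ]
```

View pics/t5.png

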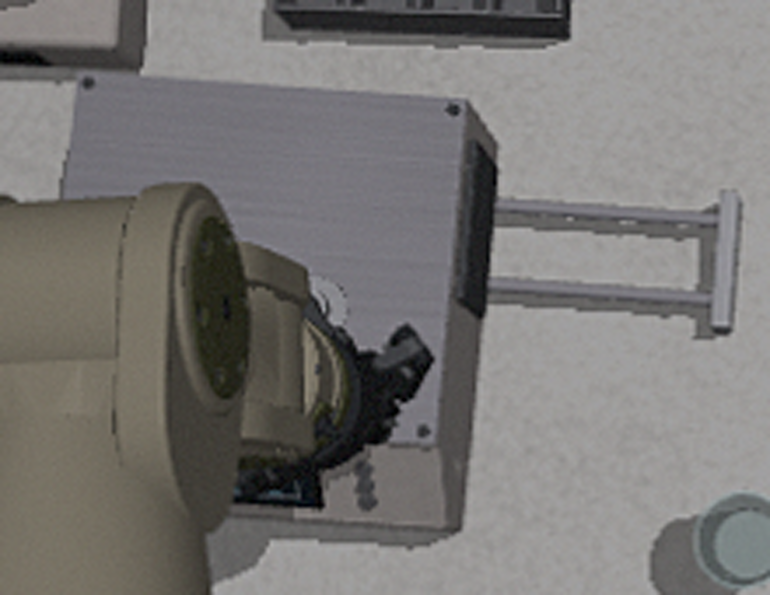

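```bash
python3 -m inch '[[-0.12,0.82,0,0,0,0,1.2],[0,0,0,0,0,0,1.2]]'; python3 -m inch '[[-0.19,0.81,0,0,0,0,1.2],[0,0,0,0,0,0,1.2]]';  python3 a.py t6.png
```

```text
clock: 32.6
tcp_pos: [0.4876, 0.1251, 0.194]
orientation: [0.002, -0.336, 0.942, -0.008]
wrist_force: [8.0, -19.9, 4.4]
finger_gap: 0.0193
clock: 32.8
tcp_pos: [0.4899, 0.1288, 0.1952]
orientation: [0.006, -0.334, 0.942, -0.013]
wrist_force: [22.0, -33.4, -2.0]
finger_gap: 0.0188
alpha 7.800809577180968 0.09013412272083694
shield 0.62 [213.1 195.6] [0.6338 0.0905 0.08  ]
```

The stop is reached: the force jumped and the knob no longer moves. Take back the overshoot and release.

```bash
python3 -m inch '[[0.19,-0.81,0,0,0,0,1.2],[0.1,-0.7,0,0,0,0,1.2],[0,0,0,0,0,0,1.2]]'; python3 -m inch '[[0,0,0,0,0,0,5],[0,0,0,0,0,0,5],[0,0,0,0,0,0,5]]';python3 -m inch '[[0,0,-3,0,0,0,5],[0,0,-4,0,0,0,5],[0,0,-4,0,0,0,5],[0,0,-3,0,0,0,5],[0,0,0,0,0,0,5]]'; python3 lookknob.py w20.png; python3 a.py t7.png
```

```text
clock: 33.3
tcp_pos: [0.4918, 0.1244, 0.1939]
orientation: [0.004, -0.337, 0.942, -0.0]
wrist_force: [7.5, 4.2, 3.5]
finger_gap: 0.0191
clock: 33.6
tcp_pos: [0.4863, 0.1242, 0.1917]
orientation: [-0.001, -0.337, 0.941, 0.0]
wrist_force: [-0.4, -0.2, -0.1]
finger_gap: 0.0502
clock: 34.1
tcp_pos: [0.4883, 0.1245, 0.3365]
orientation: [0.003, -0.337, 0.941, -0.001]
wrist_force: [0.1, -0.0, -0.0]
finger_gap: 0.0501
[0.4883 0.1245 0.3365]
knob_end 0.69 [320.7 216. ] [0.4885 0.1213 0.215 ]
crank_pin 0.57 [314.3 281.5] [0.5396 0.1563 0.176 ]
crank_axis 0.67 [312.1 320.1] [0.5661 0.1757 0.176 ]
knob top 752 [488.9 121.5] 10.0 med [0.488 0.121 0.214]
tool delta cm [ 0.21 -0.23 12.15]
crank dir deg -145.3181795673909 radius 0.09493892678881531
arm 1974 ((514.581787109375, 135.82791137695312), (77.61939239501953, 32.02458190917969), 40.41191482543945) [0.5244 0.1451 0.1802]
alpha 7.013938178671101 0.09561419879531405
shield 0.87 [214.4 197.4] [0.6296 0.0872 0.08  ]
```

View pics/w20.png

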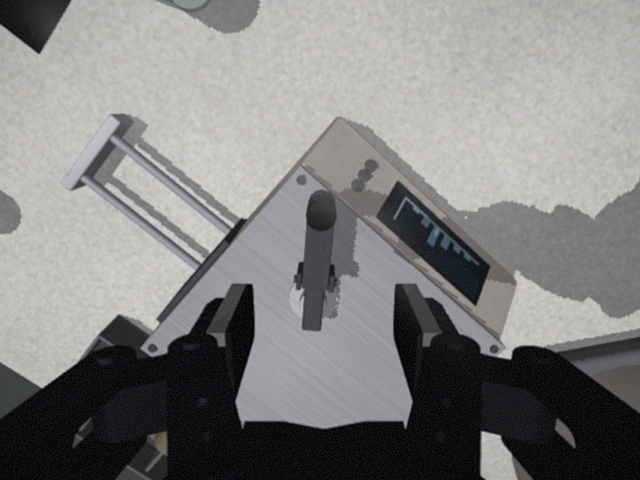

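View pics/t7.png

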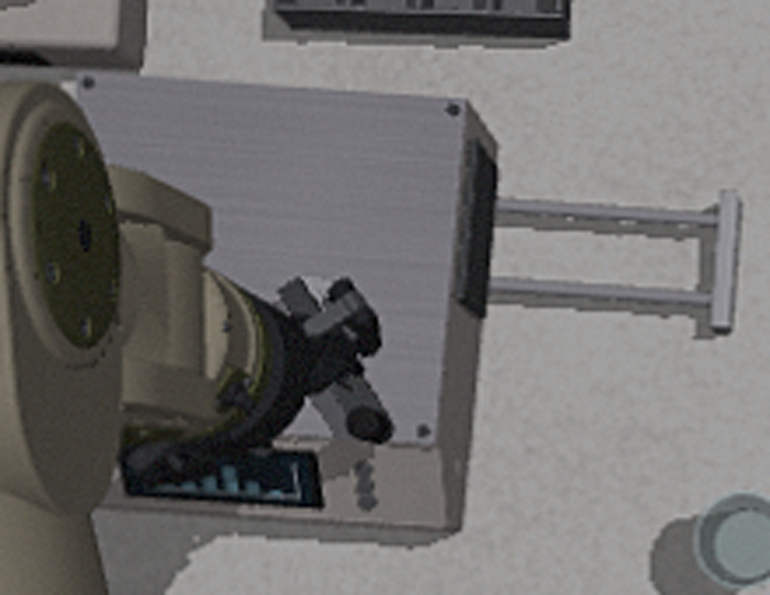

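The knob is released and the crank folded out. Verify the shield-to-face gap in the scene picture.

```bash
python3 - <<'E'
from h import *
p=vision.read_camera("scene"); T=camT(p); save(p,"s2.png",(340,130,560,300),3.5)
P=cloud(p,np.ones((480,640),bool),T)
for z0 in (.06,.08,.10,.125):
    q=P[(abs(P[:,2]-z0)<.006)&(P[:,0]>.5)&(P[:,0]<.72)&(P[:,1]>.02)&(P[:,1]<.13)]
    print(z0,len(q),[(round(x,2),round(float(np.median(q[abs(q[:,0]-x)<.008][:,1])),4)) for x in np.arange(.5,.72,.02) if (abs(q[:,0]-x)<.008).sum()>3])
E
```

```text
0.06 317 [(np.float64(0.5), 0.0929), (np.float64(0.52), 0.0917), (np.float64(0.54), 0.0906), (np.float64(0.56), 0.09), (np.float64(0.58), 0.0851), (np.float64(0.6), 0.0813), (np.float64(0.62), 0.0813), (np.float64(0.64), 0.0806), (np.float64(0.66), 0.0794), (np.float64(0.68), 0.079), (np.float64(0.7), 0.0843)]
0.08 320 [(np.float64(0.5), 0.0918), (np.float64(0.52), 0.0917), (np.float64(0.54), 0.0908), (np.float64(0.56), 0.0897), (np.float64(0.58), 0.0843), (np.float64(0.6), 0.0823), (np.float64(0.62), 0.0811), (np.float64(0.64), 0.0808), (np.float64(0.66), 0.0797), (np.float64(0.68), 0.0787), (np.float64(0.7), 0.084)]
0.1 335 [(np.float64(0.5), 0.0925), (np.float64(0.52), 0.0912), (np.float64(0.54), 0.0909), (np.float64(0.56), 0.0895), (np.float64(0.58), 0.0869), (np.float64(0.6), 0.0819), (np.float64(0.62), 0.0811), (np.float64(0.64), 0.0813), (np.float64(0.66), 0.0795), (np.float64(0.68), 0.0795), (np.float64(0.7), 0.0841)]
0.125 782 [(np.float64(0.5), 0.0971), (np.float64(0.52), 0.0999), (np.float64(0.54), 0.0981), (np.float64(0.56), 0.0993), (np.float64(0.58), 0.1009), (np.float64(0.6), 0.0966), (np.float64(0.62), 0.0984), (np.float64(0.64), 0.0916), (np.float64(0.66), 0.0958), (np.float64(0.68), 0.0898), (np.float64(0.7), 0.0919)]
```

View pics/s2.png

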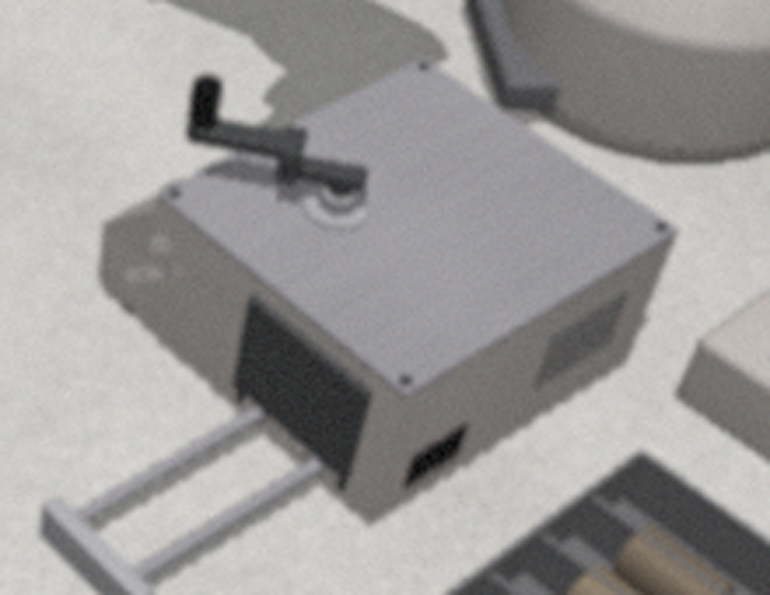

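The shield's outer face stands 6 mm proud of the housing face (0.0811 against 0.0872), which is exactly its own thickness, so the carriage is home. The robot is clear, so I hand in.

```bash
python3 -m inch '[[0,0,0,0,0,0,5],[0,0,0,0,0,0,5]]'; python3 -c "
from workcell import workorder; print(workorder.hand_in())"
```

```text
clock: 34.75
tcp_pos: [0.487, 0.1243, 0.3321]
orientation: [-0.0, -0.337, 0.941, 0.0]
wrist_force: [-0.6, -1.1, 0.2]
finger_gap: 0.0498
the job is handed in; nothing more can be done
None
```

The job is done and handed in at about 35 s on the clock. I set the plug down in the V-block, folded the crank arm right over and wound the crank clockwise by its knob to the stop.

- **Plug:** after I let go, it lay at (0.631, 0.0235), against a cradle point at about (0.631, 0.024), with its top at 0.099 m. Midway through winding it was still on the V-block. Once the carriage was home the shield hid it, so its final position was not seen directly.
- **Crank arm:** it slipped out of the grip just past upright, so I pushed it the rest of the way over with shut fingers. The knob then stood upright, its top at 0.2145 m and 95 mm from the spindle. The scene picture before hand-in shows the arm still folded out.
- **Carriage:** the shield's outer face stands 6 mm proud of the housing face, which is its own thickness, so it is home within about 1 mm.
- **Start position disagreed:** the carriage seemed to be about 13 mm in already at the start. The roughly 369° (116 mm) I wound up to the stop fits that.
- **Stop force:** pressing against the stop briefly put about 40 N on the wrist through the fingers. I backed off about 1.5 cm before opening, and the crank may have come back 1–2° (under 1 mm of travel).
- **Bystanders and robot:** I saw no bystander touched, but did not measure their positions again at the end. At hand-in the gripper was about 12 cm above the knob, clear of everything.

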